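Load and set up the tile edge-dressing jig

ROBOT

A 6-joint arm with a two-finger parallel gripper is mounted at the origin on the work surface. World frame = base frame: x ahead of the robot, y to its left, z up, the work surface at z = 0. Lengths are in m, angles in rad, forces in N, time in s.
With the tool pointing down it reaches from about 0.325 to 0.9 m from the base axis. Payload 3.5 kg.
Tool frame: the origin (TCP) lies on the mounting face of the last link; the fingertips stand 173 mm ahead of it and the grasp point (between the pads) lies ctrl.grip_depth ahead of it (ctrl.grip_depth is the distance from the TCP to the grasp point, in m); z points along the fingers, y is the direction in which the jaws open and shut (so a half turn about z gives the same grasp; the last joint's range is limited). The gripper opens to 85 mm and grips with 20 to 120 N. Pads are 22 mm wide; open, the fingers measure 114 mm over their backs; the gripper's body (76 mm by 85 mm) begins 54 mm behind the grasp point. The pads swing forward as they close: fully open they stand 13 mm farther back than shut.
Start: joints at [-1.215, 0.276, -0.026, 1.268, 0, 1.467], TCP at [0.277, -0.56, 0.405] pointing down, gripper open.
Joint ranges: [-3.12, 3.12], [-0.85, 1.88], [-1.08, 1.24], [-1.95, 2.15], [-1.57, 1.53], [-3.14, 3.14]. Speed limits (rad/s): [2.57, 2.57, 3.14, 3.14, 3.14, 3.14].

INTERFACE

Orientations are given as a rotation vector (axis times angle).
In Python, from plant import ctrl, snapshot, job gives the robot as it stands.
- The arm moves only by the shell command python3 -m crank 'ROWS' [FORCE]. ROWS is JSON, a list of rows, each a list of 5 numbers: the shift along the tool's x, y, z as a fraction of full scale, then the turn about the tool's z as a fraction of full scale, then the opening, from 0 (shut) to 1 (fully open). In form: [[tx, ty, tz, twist, claw], ...]. A call has 1 to 12 rows; each row is the pose to reach, as a shift and turn from the pose commanded when the call began, along the tool's axes at that moment, turning the shorter way round; what a row does not reach only later rows make up. Full scale, the value 1, is 500 mm for a shift and 2 pi rad for a turn. A row lasts 1/12 s, in which the tool goes at most 41.7 mm and 7.16 degrees, less where a joint would pass 70% of its speed; a pose out of reach is approached as far as the arm can. A call with a number of a shift or a turn outside -1 to 1 is refused whole. A call with a gripper value outside its range is refused whole. The fingers move at their own pace and stop on an object; FORCE is the grip in N (left out, the last holds). Time passes only in rows, so rows that repeat a pose let the fingers close. It gives the time, the measured TCP pose, the force and the opening at its end, in the units of the state.
- ctrl.sense(): the state, without advancing time (a new reading comes with each control period).
- snapshot(name): name is "scene" or "top"; returns a dict with "frame" (480x640x3 uint8, red, green, blue), "fx", "fy", "cx", "cy" (pixels), "position" and "rotation" of the camera in the world. Camera axes: x right, y down, z forward; pixel columns grow to the right and rows downward; lengths in m; the calibration is good to about 2 mm. A picture is of the moment at which its call begins. There is no depth.
- job.finish_job(): hands the job in, once; it reports no verdict.
The state is a dict: "t": time; "q": joint angles; "qd": joint speeds; "joint_efforts": joint torques, N m; "tool_pos": TCP position; "eef_rot": TCP orientation; "contact_force": force on the tool from outside, world axes, zero at the start; "ft_torque": the same for the moment, N m; "width": opening from 0.0 (shut) to 1.0 (fully open).
Only numpy, scipy, OpenCV 4.12 (cv2) and the standard library are available. Lean on these libraries where they do the work, as an engineer would, in place of code of your own. Each camera call takes 0.05 s, during which the arm holds its last target.

TASK

Get the edge-dressing jig ready: put the wooden tapping block that was left on its carriage into the red tool tray, and lay every cream border tile flat on the carriage's rubber bed, each wholly on the bed and none on top of another. Only then wind the handwheel clockwise until the carriage's bumpers touch the stop studs, and also set the speed dial so that its white pointer line points at the one long, wide mark of its scale. Leave the mallet, the trowel and the jar where they are.

Things in the scene. Friction and masses are not known exactly. Their poses are not given: they have to be found in the camera images.
- bed (a point): Centre of the carriage's top face: flat rubber bed without rims, 130 mm (x) by 250 mm (y), 46 mm above the bench. Axes: x along the travel, away from the robot to the stop studs; y along the bed; z up. Moves with the carriage; the jig may be turned up to 0.12 rad. Beyond the bed's +x edge is the belt housing, 72 mm high, 30 mm from the bed when at the stop.
- carriage (a joint): Travel of the carriage in m along the bed's +x: 0 = fully back (near the robot), 0.060 = its two rubber bumpers touch the two steel stop studs on the belt housing. It is geared to the handwheel (24 mm per turn) and can hardly be pushed by hand.
- handwheel (a joint): Angle of the handwheel in rad, growing clockwise seen from above; carriage travel = 0.012/pi m per rad (24 mm per turn, full travel is 2.5 turns = 15.71 rad, hard end stops at both ends). Stays where it is left; resistance about 0.15 N m.
- wheel_hub (a point): Centre of the handwheel's top face, on its vertical axis: a steel disc of 110 mm diameter lying level on a gearbox beyond the bed's +y end, top face 78 mm above the bench.
- crank_grip (a point): On the axis of the handwheel's upright crank handle, 28 mm above its foot (107 mm above the bench). The handle is a black cylinder, 18 mm diameter, 45 mm tall (79 to 124 mm above the bench), 45 mm from the wheel's axis; it spins freely about its own axis, so the hand need not turn while winding.
- dial (a joint): Angle of the speed dial in rad, growing clockwise seen from above, 0 to 4.71. Its scale has ten white marks 30 degrees apart, at 0, 30 .. 270 degrees; the sixth, at 150 degrees = 2.618 rad, is longer and wider (16 by 4.5 mm) and is the one to set. Stays where it is left; resistance about 0.04 N m.
- dial_grip (a point): On the dial's vertical axis inside its bar grip, 65 mm above the bench; on a black control box (104 mm square, top 40 mm high) beyond the handwheel. The bar is 50 mm long, 12 mm thick, 49 to 75 mm above the bench, on a 54 mm skirt. The point turns with the dial: the bar runs along its x axis, the white pointer line is on the -x half.
- block: Beech tapping block, 110 mm (x) by 50 mm (y) by 35 mm high, 0.14 kg; origin at the centre of its underside. Starts lying on the carriage bed.
- block_mid (a point): Middle of the tapping block, 17.5 mm above its underside.
- tray: Red plastic open tool tray, fixed to the bench: outside 220 mm (x) by 150 mm (y) by 45 mm high, walls and floor about 4 to 5 mm thick; origin at the centre of its underside.
- tile_a: Cream ceramic border tile, 55 mm (x) by 35 mm (y) by 12 mm thick, about 60 g; origin at the centre of its underside, z axis up through its 12 mm. All four tiles are alike; three or four are present. Starts flat on the bench to the right of the jig.
- tile_b: Cream ceramic border tile, 55 mm (x) by 35 mm (y) by 12 mm thick, about 60 g; origin at the centre of its underside, z axis up through its 12 mm. All four tiles are alike; three or four are present. Starts flat on the bench to the right of the jig.
- tile_c: Cream ceramic border tile, 55 mm (x) by 35 mm (y) by 12 mm thick, about 60 g; origin at the centre of its underside, z axis up through its 12 mm. All four tiles are alike; three or four are present. Starts flat on the bench to the right of the jig.
- tile_d: Cream ceramic border tile, 55 mm (x) by 35 mm (y) by 12 mm thick, about 60 g; origin at the centre of its underside, z axis up through its 12 mm. All four tiles are alike; three or four are present. Starts flat on the bench to the right of the jig.
- mallet: Bystander, not to be disturbed: black rubber mallet, head 60 mm diameter by 90 mm; origin under the middle of the head, beech handle 230 mm long along its -x.
- trowel: Bystander, not to be disturbed: stainless margin trowel lying flat; origin where blade and neck meet, blade 115 by 45 mm along its +x, wooden handle 25 mm thick along -x to 130 mm.
- jar: Bystander, not to be disturbed: jar of tile spacers, 60 mm diameter, 75 mm high; origin under its centre.
Not all that is in view belongs to the job. What is shaped like the tile_b but yellow is not meant.

How it is judged:
By the outcome, as a careful person would: the job done as asked, in the order asked, and still so for the second after the job is handed in, with the robot touching nothing.
Of tile_a, tile_b, tile_c, tile_d only 3 to 4 are there at a start; the rules pass over those that are not, and their reading is None.
At some moment in a run one of tile_a, tile_b, tile_c, tile_d, block may be knocked a few centimetres aside while the robot is not near it.
Once in a run the grip may slacken for a moment while it holds something.
It also fails if it takes over 210 s, if anything falls off the work surface, if the arm or the gripper's body presses on something with over 40 N, if the wrist force passes 120 N, or if a joint passes its speed limit or range.

## Working session

There is one attempt and no reset: what is moved stays moved. The work goes in short steps, Python scripts to look and compute and a shell command to move; the robot and the scene stay as the last step left them, time stands still between calls to the robot, and variables do not carry over. Pictures are saved under pics/ and viewed, and the job is handed in when it is done.

```bash
ls; mkdir -p pics; python3 - <<'E'
from plant import ctrl,snapshot,job
import cv2,numpy as np
print(ctrl.sense(), ctrl.grip_depth)
for n in("scene","top"):
    s=snapshot(n); cv2.imwrite(f"pics/{n}0.png",s["frame"][:,:,::-1])
    print(n,{k:v for k,v in s.items() if k!="frame"})
E
```

```text
pics
{'t': 0.0, 'q': array([-1.21540082e+00,  2.77109817e-01, -2.79013410e-02,  1.26800850e+00,
       -6.05580426e-06,  1.46740721e+00]), 'qd': array([ 0.00056394, -0.00071819,  0.00015774,  0.00125236, -0.00040723,
       -0.00040798]), 'joint_efforts': array([ 1.89257903e-04, -4.45508444e+01,  2.95202458e+01,  1.63305493e-02,
       -1.00044563e-04, -2.05665735e-06]), 'tool_pos': array([ 0.27664076, -0.55998747,  0.40356404]), 'eef_rot': array([-3.05715064e+00, -7.13852174e-01,  4.48013375e-04]), 'contact_force': array([-0.55325422, -0.36309525,  0.89055517]), 'ft_torque': array([ 0.00623619, -0.02251204, -0.00317368]), 'width': 1.0012819156530421} 0.1547
scene {'fx': 476.01723096320194, 'fy': 476.01723096320194, 'cx': 313.639079811015, 'cy': 242.95858043516841, 'position': array([ 1.09882843, -0.53895842,  0.87325659]), 'rotation': array([-2.21832633, -0.95742041,  0.37436366])}
top {'fx': 578.2447769822866, 'fy': 578.2447769822866, 'cx': 307.50629658687757, 'cy': 244.39076977378818, 'position': array([ 0.29134705, -0.02974132,  1.7794071 ]), 'rotation': array([-2.12000626,  2.1606307 , -0.18469666])}
```

View pics/scene0.png

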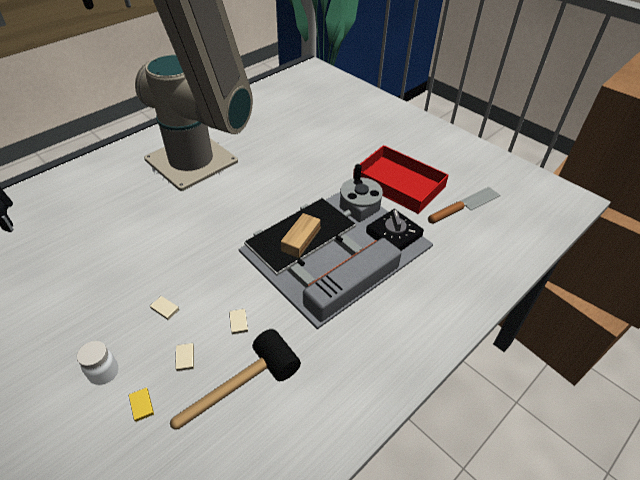

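View pics/top0.png

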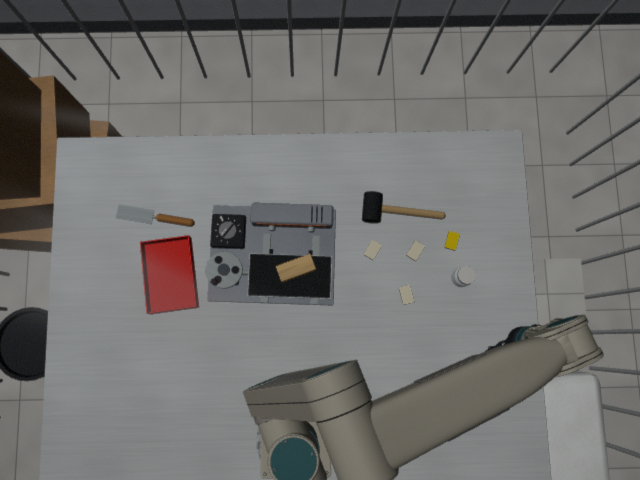

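Top view shows three cream tiles at (372,250), (415,251) and (406,295). The yellow look-alike is at (452,240). The block is on the bed at (296,267), the tray at (170,275), the wheel at (224,270), and the dial at (228,230). Next I'll zoom in and measure.

```bash
cat > h.py <<'E'
from plant import ctrl,snapshot,job
import cv2,numpy as np
from scipy.spatial.transform import Rotation as R
def Rm(s): 
    r=np.array(s["rotation"]); return r if r.shape==(3,3) else R.from_rotvec(r).as_matrix()
def p2w(s,uv,z):
    uv=np.atleast_2d(uv).astype(float)
    d=np.c_[(uv[:,0]-s["cx"])/s["fx"],(uv[:,1]-s["cy"])/s["fy"],np.ones(len(uv))]@Rm(s).T
    p=np.array(s["position"]); return p+d*((z-p[2])/d[:,2])[:,None]
def w2p(s,P):
    c=(np.atleast_2d(P)-np.array(s["position"]))@Rm(s)
    return np.c_[s["fx"]*c[:,0]/c[:,2]+s["cx"],s["fy"]*c[:,1]/c[:,2]+s["cy"]]
def crop(s,x0,y0,x1,y1,k,name):
    c=cv2.resize(s["frame"][y0:y1,x0:x1],None,fx=k,fy=k,interpolation=cv2.INTER_CUBIC)
    cv2.imwrite("pics/"+name,c[:,:,::-1])
def rects(s,mask,z,amin=30):
    n,l,st,ce=cv2.connectedComponentsWithStats(mask.astype(np.uint8))
    out=[]
    for i in range(1,n):
        if st[i,4]<amin: continue
        ys,xs=np.nonzero(l==i)
        P=p2w(s,np.c_[xs,ys],z)[:,:2]
        (c,sz,a)=cv2.minAreaRect((P*1000).astype(np.float32))
        if sz[0]<sz[1]: sz=sz[::-1];a+=90
        out.append((ce[i].round(1),st[i,4],P.mean(0).round(4),np.round(sz,1),round((a+90)%180-90,1),np.round(np.array(c)/1000,4)))
    return out
E
python3 - <<'E'
from h import *
s=snapshot("top")
crop(s,200,190,345,310,5,"jig0.png"); crop(s,350,180,490,320,4,"tiles0.png")
hsv=cv2.cvtColor(s["frame"],cv2.COLOR_RGB2HSV)
for uv in((372,250),(415,251),(406,295),(452,240),(296,267),(170,275),(390,230)): print(uv,hsv[uv[1],uv[0]])
m=(hsv[...,1]>35)&(hsv[...,1]<120)&(hsv[...,2]>170)&(hsv[...,0]>12)&(hsv[...,0]<35)
for r in rects(s,m,0.012): print("cream",*r)
s2=snapshot("scene"); crop(s2,230,140,460,330,3.4,"jig0s.png")
E
```

```text
(372, 250) [ 23  38 154]
(415, 251) [ 23  38 153]
(406, 295) [ 23  37 153]
(452, 240) [ 26 238 154]
(296, 267) [ 19 107 138]
(170, 275) [  1 151 145]
(390, 230) [ 90   6 135]
```

View pics/jig0.png

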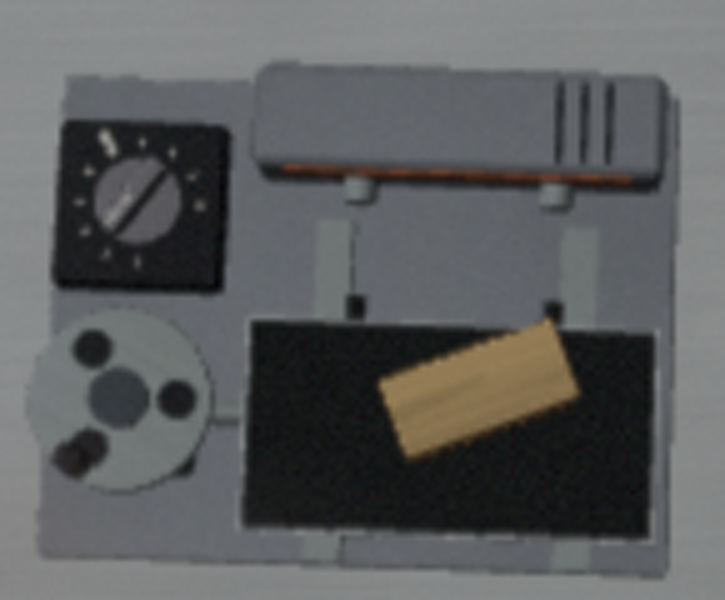

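View pics/jig0s.png

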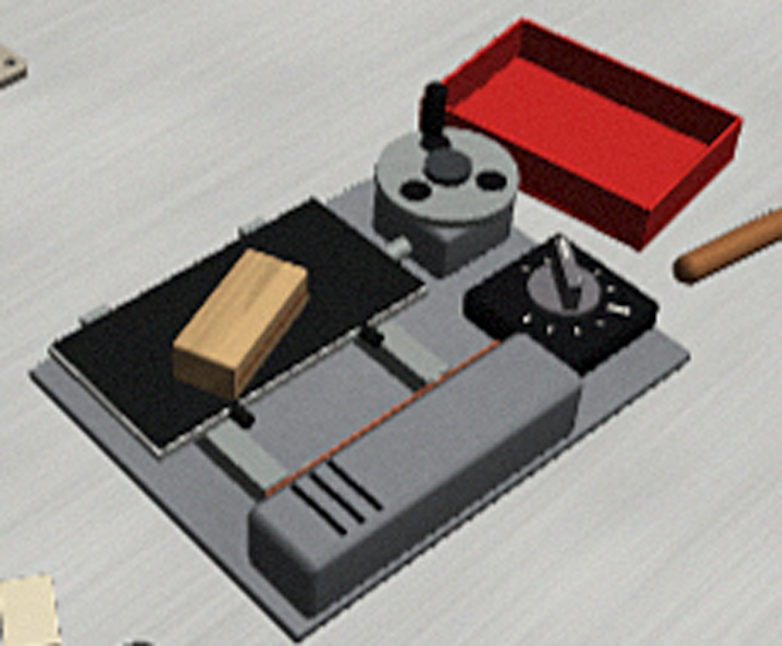

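View pics/tiles0.png

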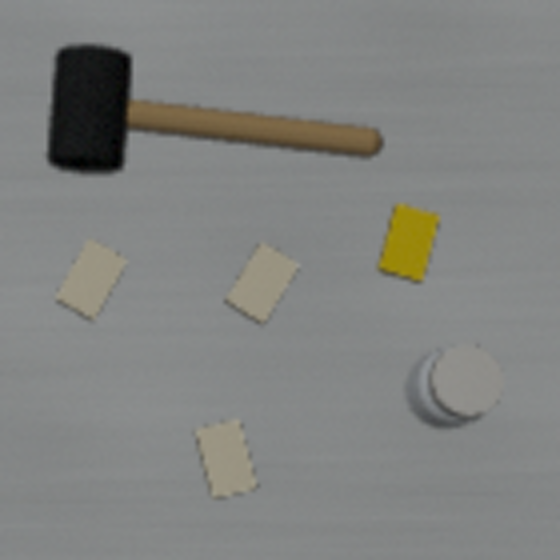

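Tiles by crop: three cream, `tiles0.png` at (91,280), (262,283) and (226,459). The yellow one at (409,243) is the decoy. The crank handle is at (75,458) in `jig0.png`, and the other dark circles on the wheel are holes. The dial pointer is lower-left and the long mark is upper-left at (108,142). Now for positions.

```bash
cat > meas.py <<'E'
from h import *
def masks(s):
    f=s["frame"]; hsv=cv2.cvtColor(f,cv2.COLOR_RGB2HSV); H,S,V=[hsv[...,i].astype(int) for i in range(3)]
    return dict(cream=(S>22)&(S<75)&(V>120)&(H>15)&(H<35), wood=(S>75)&(S<190)&(V>95)&(H>8)&(H<24), red=(S>140)&((H<6)|(H>174))&(V>60), black=(V<45))
if __name__=="__main__":
    s=snapshot("top"); M=masks(s)
    for k,z in(("cream",.012),("wood",.081),("red",.045),("black",.046)):
        for r in rects(s,M[k],z,60):
            if 100<r[0][0]<490 and 130<r[0][1]<330: print(k,*r)
E
python3 meas.py
python3 - <<'E'
from h import *
s=snapshot("top")
def c(pts,z): return p2w(s,np.array(pts)/5+[200,190],z).round(4)
print("bed",c([(250,320),(656,333),(648,540),(243,526)],.046))
print("hub",c([(120,400)],.078),"disc L,R,T,B",c([(27,400),(212,400),(120,308),(120,492)],.078))
print("handle top",c([(72,461)],.124),"foot",c([(92,443)],.079))
print("dial",c([(137,200)],.049),"line",c([(107,223),(130,190)],.075), "mark",c([(108,142),(101,128),(114,155)],.04))
print("box",c([(66,120),(232,126),(222,293),(52,287)],.04))
q=s2=snapshot("scene")
def d(pts,z): return p2w(s2,np.array(pts)/3.4+[230,140],z).round(4)
print("S bed",d([(312,198),(427,288),(160,457),(50,347)],.046))
print("S hub",d([(448,175)],.078),"handletop",d([(434,88)],.124))
print("S dial",d([(563,287)],.049))
E
```

```text
cream [372.4 249.3] 190 [ 0.5632 -0.2492] [54.  33.9] -32.5 [ 0.5633 -0.2493]
cream [415.2 250.2] 196 [ 0.5579 -0.3816] [54.4 34.8] -34.0 [ 0.5581 -0.3818]
cream [406.1 294.3] 200 [ 0.4221 -0.3471] [54.  34.4] 11.5 [ 0.422  -0.3469]
wood [412.5 211. ] 327 [ 0.6668 -0.3658] [187.8  16.3] 82.0 [ 0.6666 -0.3669]
wood [173.2 218.5] 183 [0.6568 0.3526] [104.4  17.2] 80.7 [0.6569 0.3527]
wood [295.3 267.1] 590 [ 0.5034 -0.0103] [107.7  48.1] -71.0 [ 0.5035 -0.0105]
red [170.  273.4] 3187 [0.4961 0.3674] [217.  149.6] 7.0 [0.4959 0.3733]
black [372.  206.9] 537 [ 0.6896 -0.2488] [96.  56.2] -6.9 [ 0.6899 -0.2492]
black [228.9 232. ] 807 [0.6194 0.1904] [102.7 101.6] -3.1 [0.6226 0.1924]
black [288.  277.5] 2528 [0.4767 0.0123] [241.8 121.8] 87.2 [0.4832 0.0079]
bed [[ 0.5503  0.1265  0.046 ]
 [ 0.5378 -0.1192  0.046 ]
 [ 0.4128 -0.1111  0.046 ]
 [ 0.4258  0.1311  0.046 ]]
hub [[0.4991 0.2006 0.078 ]] disc L,R,T,B [[0.5002 0.2555 0.078 ]
 [0.4981 0.1462 0.078 ]
 [0.5542 0.2008 0.078 ]
 [0.4447 0.2004 0.078 ]]
handle top [[0.4588 0.2217 0.124 ]] foot [[0.4738 0.2168 0.079 ]]
dial [[0.625  0.1946 0.049 ]] line [[0.6063 0.2092 0.075 ]
 [0.6261 0.1955 0.075 ]] mark [[0.6632 0.2137 0.04  ]
 [0.6721 0.218  0.04  ]
 [0.655  0.21   0.04  ]]
box [[0.6775 0.2395 0.04  ]
 [0.6719 0.1376 0.04  ]
 [0.5681 0.144  0.04  ]
 [0.5737 0.2473 0.04  ]]
S bed [[ 0.4294  0.1311  0.046 ]
 [ 0.5584  0.1232  0.046 ]
 [ 0.547  -0.1233  0.046 ]
 [ 0.4174 -0.1145  0.046 ]]
S hub [[0.5066 0.1985 0.078 ]] handletop [[0.4652 0.2226 0.124 ]]
S dial [[0.6275 0.1941 0.049 ]]
```

```bash
cat > go.py <<'E'
import sys
from h import *
# usage: go.py x y z phi(deg, tool-x direction in world) [claw]   z = TCP height
def rows(x,y,z,phi):
    st=ctrl.sense(); Rt=R.from_rotvec(st["eef_rot"]).as_matrix(); p=st["tool_pos"]
    d=Rt.T@(np.array([x,y,z])-p)/0.5
    cur=np.degrees(np.arctan2(Rt[1,0],Rt[0,0])); dphi=(phi-cur+180)%360-180
    print("now",p.round(4),"phi",round(cur,1),"tilt",Rt[:,2].round(3),"q6",np.degrees(st["q"][5]).round(),"w",round(st["width"],3),"F",st["contact_force"].round(1),"t",round(st["t"],2))
    print("row",d.round(4),"twist",round(-dphi/360,4),"need rows",int(np.ceil(max(np.linalg.norm(d)*500/41.7,abs(dphi)/7.16))))
if __name__=="__main__": rows(*map(float,sys.argv[1:5]))
E
python3 - <<'E'
from meas import *
s=snapshot("scene")
f=s["frame"]; hsv=cv2.cvtColor(f,cv2.COLOR_RGB2HSV)
for uv in((164,307),(238,321),(185,357),(300,225)): print(hsv[uv[1],uv[0]])
H,S,V=[hsv[...,i].astype(int) for i in range(3)]
m=(S>30)&(S<90)&(V>160)&(H>15)&(H<35)
for r in rects(s,m,.012,100): print("cream",*r)
m=(S>75)&(S<190)&(V>110)&(H>8)&(H<24)
for r in rects(s,m,.081,100): print("wood",*r)
E
python3 go.py 0.5045 -0.0115 0.26 109
```

```text
[ 23  47 226]
[ 22  44 227]
[ 24  43 227]
[ 18 109 187]
cream [254.1  32.3] 689 [-0.5739  0.6995] [570.9 190.4] -33.8 [-0.6355  0.7562]
cream [101.2  96.7] 837 [-0.5126 -0.0296] [273.8 232.1] -30.9 [-0.5239 -0.0256]
cream [190.7 164.8] 1303 [ 0.0305 -0.0189] [203.9 201.2] -0.3 [0.0001 0.001 ]
cream [163.7 306.2] 317 [ 0.4225 -0.3479] [55. 34.] 12.3 [ 0.4221 -0.3477]
cream [238. 320.] 340 [ 0.564  -0.2505] [55.2 34.6] -31.9 [ 0.5633 -0.2499]
cream [183.9 355.5] 395 [ 0.5576 -0.383 ] [54.9 33.4] -33.5 [ 0.5572 -0.3832]
wood [626.8  78.1] 915 [0.7249 1.3079] [371.4 110.4] -68.7 [0.6896 1.351 ]
wood [447.1 210.1] 233 [0.7001 0.2977] [101.8  20.2] 79.8 [0.7007 0.299 ]
wood [621.4 219.7] 451 [1.0087 0.5775] [88.7 46.6] 5.4 [1.0103 0.5791]
wood [300.5 230.6] 713 [ 0.5059 -0.0133] [112.4  54.7] -71.3 [ 0.5074 -0.0121]
wood [590.  310.2] 1073 [1.0759 0.2612] [165.1  46.2] 4.5 [1.0631 0.2555]
wood [218.1 392.7] 1124 [ 0.7056 -0.391 ] [188.8  20.6] 85.6 [ 0.7058 -0.387 ]
now [ 0.2768 -0.5603  0.4045] phi 26.3 tilt [-0.  0. -1.] q6 84.0 w 1.001 F [ 0.3 -0.  -1.6] t 0.4
row [ 0.8944 -0.7823  0.2894] twist -0.2298 need rows 15
```

```bash
R="[0.894,-0.782,0.21,-0.23,1]"; python3 -m crank '[[0.894,-0.782,0.15,-0.23,1],[0.894,-0.782,0.15,-0.23,1],[0.894,-0.782,0.15,-0.23,1],[0.894,-0.782,0.15,-0.23,1],[0.894,-0.782,0.15,-0.23,1],[0.894,-0.782,0.15,-0.23,1],[0.894,-0.782,0.15,-0.23,1],[0.894,-0.782,0.15,-0.23,1],[0.894,-0.782,0.15,-0.23,1],[0.894,-0.782,0.15,-0.23,1],[0.894,-0.782,0.15,-0.23,1],[0.894,-0.782,0.15,-0.23,1]]' 50; python3 go.py 0.5045 -0.0115 0.27 109
```

```text
t: 1.4
tool_pos: [0.4673, -0.1002, 0.3423]
eef_rot: [1.815, 2.563, 0.0]
contact_force: [0.9, -1.1, 0.2]
width: 0.999
now [ 0.4673 -0.1002  0.3423] phi 109.4 tilt [ 0.001 -0.    -1.   ] q6 51.0 w 0.999 F [ 0.9 -1.1  0.2] t 1.4
row [0.1427 0.129  0.1446] twist 0.0011 need rows 3
```

```bash
python3 -m crank '[[0.143,0.129,0.145,0.001,1],[0.143,0.129,0.145,0.001,1],[0.143,0.129,0.145,0.001,1],[0.143,0.129,0.145,0.001,1],[0.143,0.129,0.145,0.001,1],[0.143,0.129,0.145,0.001,1]]'; python3 go.py 0.5045 -0.0115 0.218 109; python3 - <<'E'
from h import *
for n in("top","scene"):
    s=snapshot(n); cv2.imwrite(f"pics/{n}1.png",s["frame"][:,:,::-1])
E
```

```text
t: 1.9
tool_pos: [0.5046, -0.0137, 0.2699]
eef_rot: [1.83, 2.553, -0.001]
contact_force: [0.3, -0.1, -0.1]
width: 1.003
now [ 0.5046 -0.0137  0.2699] phi 108.7 tilt [ 0.    -0.001 -1.   ] q6 62.0 w 1.003 F [ 0.3 -0.1 -0.1] t 1.9
row [0.0043 0.0011 0.1038] twist -0.0007 need rows 2
```

View pics/top1.png

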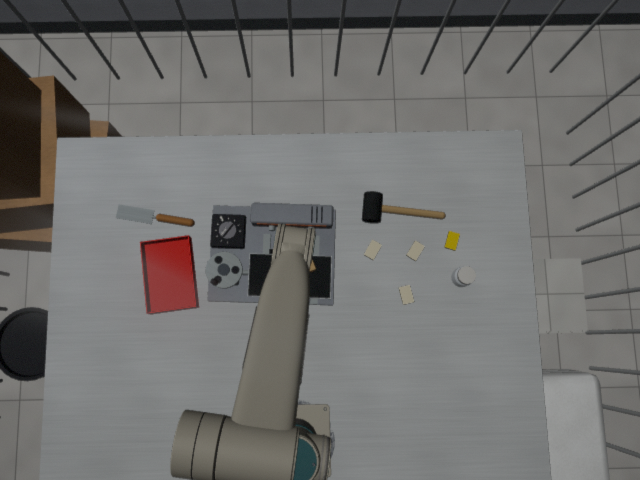

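View pics/scene1.png

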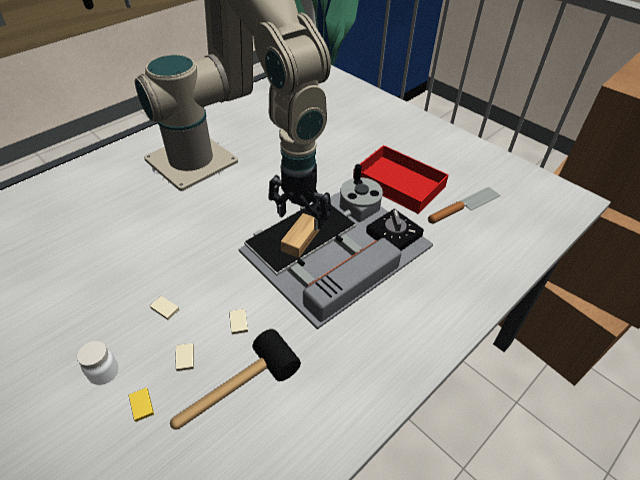

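Only three tiles are present, with nothing under where the arm was. The jaws straddle the block (scene 300,225), so I'm descending to grasp it.

```bash
python3 -m crank '[[0.004,0.001,0.05,-0.001,1],[0.004,0.001,0.098,-0.001,1],[0.004,0.001,0.098,-0.001,1],[0.004,0.001,0.098,-0.001,1],[0.004,0.001,0.098,-0.001,0],[0.004,0.001,0.098,-0.001,0],[0.004,0.001,0.098,-0.001,0],[0.004,0.001,0.098,-0.001,0],[0.004,0.001,0.098,-0.001,0],[0.004,0.001,0.098,-0.001,0]]' 50; python3 go.py 0.5045 -0.0115 0.33 109
```

```text
t: 2.83
tool_pos: [0.5054, -0.0118, 0.2224]
eef_rot: [1.821, 2.556, 0.001]
contact_force: [-0.4, -1.1, 6.2]
width: 0.578
now [ 0.5054 -0.0118  0.2224] phi 109.1 tilt [ 0.003 -0.001 -1.   ] q6 62.0 w 0.578 F [-0.4 -1.1  6.2] t 2.83
row [ 0.0006 -0.001  -0.2153] twist 0.0002 need rows 3
```

```bash
python3 -m crank '[[0,0,-0.08,0,0],[0,0,-0.16,0,0],[0,0,-0.235,0,0],[0,0,-0.235,0,0],[0,0,-0.235,0,0],[0,0,-0.235,0,0]]' 50; python3 go.py 0.496 0.370 0.335 187;  python3 - <<'E'
from h import *
s=snapshot("scene"); crop(s,200,100,460,300,3,"lift1.png")
E
```

```text
t: 3.33
tool_pos: [0.504, -0.0114, 0.3379]
eef_rot: [-1.822, -2.559, 0.0]
contact_force: [0.2, -0.1, -1.8]
width: 0.577
now [ 0.504  -0.0114  0.3379] phi 109.1 tilt [-0.  0. -1.] q6 62.0 w 0.577 F [ 0.2 -0.1 -1.8] t 3.33
row [0.726  0.2345 0.0059] twist -0.2164 need rows 11
```

View pics/lift1.png

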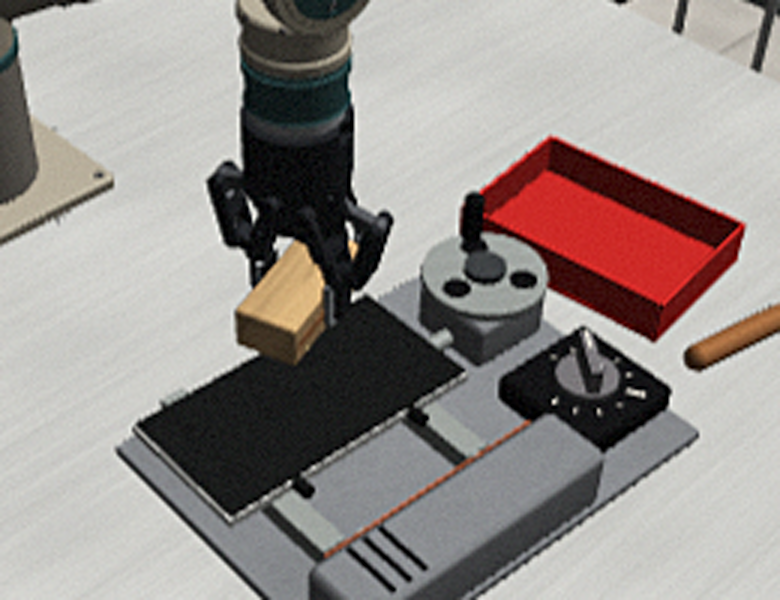

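The block is held and lifted clear of the bed. Next it goes to the tray, above the handle's height.

```bash
python3 -m crank '[[0.726,0.235,0.0,-0.216,0],[0.726,0.235,0.0,-0.216,0],[0.726,0.235,0.0,-0.216,0],[0.726,0.235,0.0,-0.216,0],[0.726,0.235,0.0,-0.216,0],[0.726,0.235,0.0,-0.216,0],[0.726,0.235,0.0,-0.216,0],[0.726,0.235,0.0,-0.216,0],[0.726,0.235,0.0,-0.216,0],[0.726,0.235,0.0,-0.216,0],[0.726,0.235,0.0,-0.216,0],[0.726,0.235,0.0,-0.216,0]]'; python3 -m crank '[[0,0,0,0,0],[0,0,0,0,0],[0,0,0,0,0]]'; python3 go.py 0.496 0.370 0.186 187;  python3 - <<'E'
from h import *
s=snapshot("scene"); crop(s,200,60,510,300,2.5,"tray1.png")
E
```

```text
t: 4.38
tool_pos: [0.4955, 0.3708, 0.3351]
eef_rot: [0.193, -3.131, 0.004]
contact_force: [-0.2, 0.2, -0.9]
width: 0.576
t: 4.63
tool_pos: [0.4965, 0.3692, 0.3373]
eef_rot: [0.184, -3.135, 0.001]
contact_force: [-0.1, -1.0, -1.6]
width: 0.58
now [0.4965 0.3692 0.3373] phi -173.3 tilt [-0.001 -0.001 -1.   ] q6 24.0 w 0.58 F [-0.1 -1.  -1.6] t 4.63
row [0.0004 0.0019 0.3026] twist -0.0008 need rows 4
```

View pics/tray1.png

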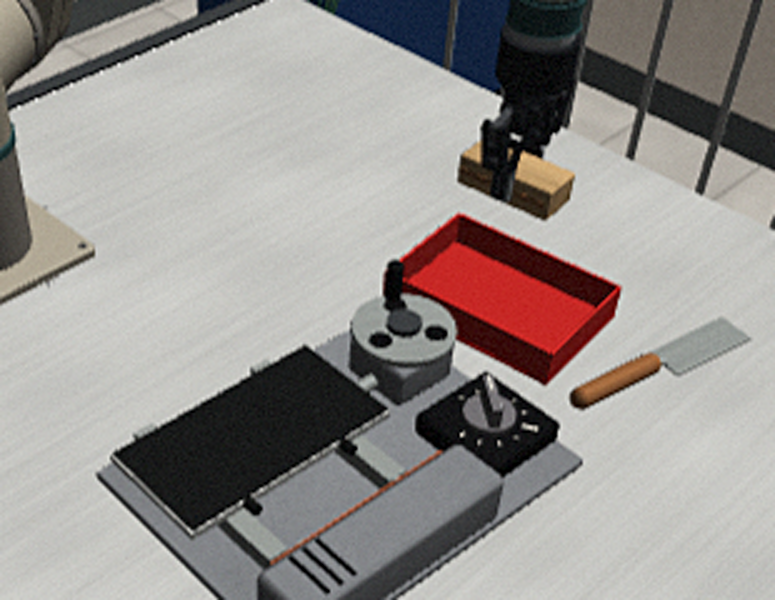

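```bash
python3 -m crank '[[0,0.002,0.07,0,0],[0,0.002,0.14,0,0],[0,0.002,0.21,0,0],[0,0.002,0.27,0,0],[0,0.002,0.304,0,0],[0,0.002,0.304,0,0],[0,0.002,0.304,0,0]]'; python3 -m crank '[[0,0,0.001,0,0.3],[0,0,0.001,0,0.8],[0,0,0.001,0,0.8],[0,0,0.001,0,0.8],[0,0,0.001,0,0.8],[0,0,-0.08,0,0.8],[0,0,-0.16,0,0.8],[0,0,-0.24,0,0.8],[0,0,-0.27,0,0.9],[0,0,-0.27,0,0.9],[0,0,-0.27,0,0.9]]'; python3 go.py 0.422 -0.3473 0.30 101.9;  python3 - <<'E'
from h import *
s=snapshot("scene"); crop(s,200,60,510,300,2.5,"tray2.png")
E
```

```text
t: 5.27
tool_pos: [0.4965, 0.3704, 0.1856]
eef_rot: [0.185, -3.135, 0.001]
contact_force: [0.8, -0.0, -2.2]
width: 0.578
t: 6.18
tool_pos: [0.497, 0.3713, 0.323]
eef_rot: [-0.187, 3.133, 0.003]
contact_force: [-0.6, 0.0, -1.3]
width: 0.899
now [0.497  0.3713 0.323 ] phi -173.2 tilt [ 0.003  0.002 -1.   ] q6 24.0 w 0.899 F [-0.6  0.  -1.3] t 6.18
row [ 0.3204 -1.4092  0.0427] twist 0.236 need rows 18
```

View pics/tray2.png

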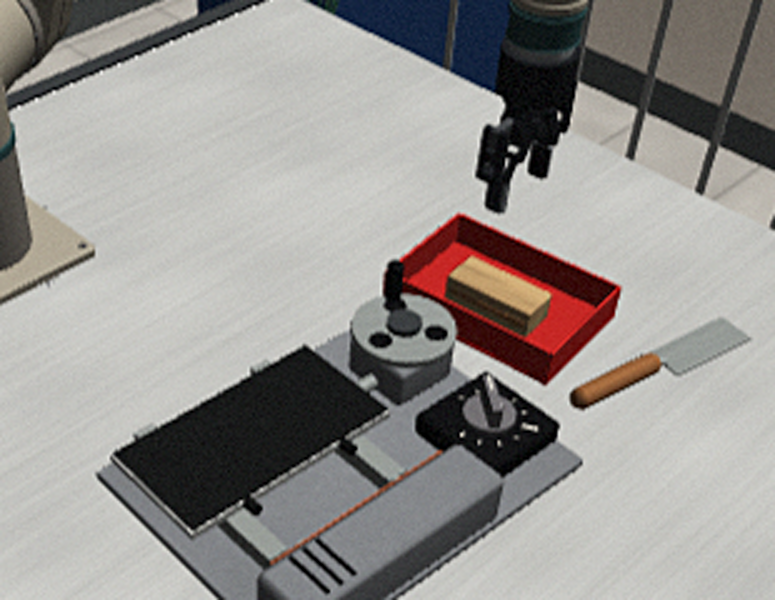

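```bash
python3 go.py 0.422 -0.3473 0.30 -168; python3 -m crank '[[0.1,-0.95,-0.02,0,1],[0.1,-0.95,-0.02,0,1],[0.1,-0.95,-0.02,0,1],[0.1,-0.95,-0.02,0,1],[0.1,-0.95,-0.02,0,1],[0.1,-0.95,-0.02,0,1],[0.1,-0.95,-0.02,0,1],[0.1,-0.95,-0.02,0,1],[0.1,-0.95,-0.02,0,1],[0.1,-0.95,-0.02,0,1],[0.1,-0.95,-0.02,0,1],[0.1,-0.95,-0.02,0,1]]'; python3 -m crank '[[0,0,0,0,1],[0,0,0,0,1]]'; python3 meas.py; python3 go.py 0.422 -0.3473 0.23 -168
```

```text
now [0.4963 0.3708 0.3211] phi -173.2 tilt [ 0.  0. -1.] q6 24.0 w 0.902 F [-0.3 -0.3  0.4] t 6.23
row [ 0.3187 -1.4084  0.0421] twist -0.0143 need rows 18
t: 7.23
tool_pos: [0.5025, -0.1102, 0.3291]
eef_rot: [0.182, -3.133, 0.001]
contact_force: [-0.4, -0.2, 0.3]
width: 1.0
t: 7.4
tool_pos: [0.5026, -0.1074, 0.329]
eef_rot: [0.183, -3.133, -0.003]
contact_force: [0.2, -0.2, -0.1]
width: 1.002
cream [372.4 249.3] 191 [ 0.5631 -0.2492] [54. 34.] -31.4 [ 0.5632 -0.2494]
cream [415.2 250.1] 193 [ 0.5581 -0.3816] [53.9 34.7] -33.2 [ 0.5584 -0.3817]
cream [406.1 294.3] 201 [ 0.4219 -0.3471] [54.  34.4] 11.5 [ 0.422 -0.347]
wood [412.5 211. ] 321 [ 0.667  -0.3657] [187.8  15.9] 82.0 [ 0.6668 -0.3669]
wood [173.2 218.5] 177 [0.6569 0.3525] [103.9  15.5] 78.9 [0.6571 0.3529]
wood [169.1 274. ] 566 [0.49   0.3617] [106.   46.3] 6.9 [0.4902 0.3616]
red [169.9 273.2] 2475 [0.497  0.3675] [217.4 149.6] 7.0 [0.4957 0.3732]
black [372.1 207. ] 542 [ 0.6896 -0.2489] [96.  56.6] -6.7 [ 0.6899 -0.2492]
black [228.8 232. ] 812 [0.6193 0.1906] [102.7 102.3] -3.2 [0.6226 0.1929]
black [275.3 273.9] 2049 [0.4885 0.0505] [178.  121.4] 87.0 [0.4849 0.0397]
now [ 0.5026 -0.1064  0.3292] phi -173.2 tilt [-0.004  0.002 -1.   ] q6 -26.0 w 1.002 F [-1.7  0.4  0. ] t 7.45
row [ 0.2164 -0.4598  0.1981] twist -0.0145 need rows 7
```

```bash
python3 -m crank '[[0.216,-0.46,0.198,-0.0145,1],[0.216,-0.46,0.198,-0.0145,1],[0.216,-0.46,0.198,-0.0145,1],[0.216,-0.46,0.198,-0.0145,1],[0.216,-0.46,0.198,-0.0145,1],[0.216,-0.46,0.198,-0.0145,1],[0.216,-0.46,0.198,-0.0145,1],[0.216,-0.46,0.198,-0.0145,1],[0.216,-0.46,0.198,-0.0145,1],[0.216,-0.46,0.198,-0.0145,1],[0.216,-0.46,0.198,-0.0145,1]]'; python3 go.py 0.422 -0.3473 0.1755 -168.2
```

```text
t: 8.37
tool_pos: [0.4244, -0.3461, 0.2322]
eef_rot: [-0.334, 3.124, 0.001]
contact_force: [0.3, 0.4, 0.3]
width: 1.001
now [ 0.4244 -0.3461  0.2322] phi -167.8 tilt [-0.     0.001 -1.   ] q6 -58.0 w 1.001 F [0.3 0.4 0.3] t 8.37
row [ 0.0052 -0.0015  0.1135] twist 0.0012 need rows 2
```

```bash
python3 -m crank '[[0.005,-0.0015,0.07,0.001,1],[0.005,-0.0015,0.112,0.001,1],[0.005,-0.0015,0.112,0.001,1],[0.005,-0.0015,0.112,0.001,1],[0.005,-0.0015,0.112,0.001,0],[0.005,-0.0015,0.112,0.001,0],[0.005,-0.0015,0.112,0.001,0],[0.005,-0.0015,0.112,0.001,0],[0.005,-0.0015,0.112,0.001,0],[0.005,-0.0015,0.112,0.001,0],[0.005,-0.0015,0.112,0.001,0],[0.005,-0.0015,0.112,0.001,0]]' 40; python3 go.py 0.422 -0.3473 0.30 -168.2
```

```text
t: 9.37
tool_pos: [0.4221, -0.3497, 0.1775]
eef_rot: [-0.32, 3.123, -0.003]
contact_force: [-0.3, 0.6, 5.8]
width: 0.392
now [ 0.4221 -0.3497  0.1775] phi -168.3 tilt [ 0.002 -0.002 -1.   ] q6 -58.0 w 0.392 F [-0.3  0.6  5.8] t 9.37
row [-0.0013  0.0043 -0.2449] twist -0.0003 need rows 3
```

```bash
python3 -m crank '[[0,0,-0.08,0,0],[0,0,-0.16,0,0],[0,0,-0.23,0,0],[0,0,-0.245,0,0],[0,0,-0.245,0,0],[0,0,-0.245,0,0]]'; python3 go.py 0.4816 -0.069 0.29 177;  python3 - <<'E'
from h import *
s=snapshot("scene"); crop(s,80,200,330,400,3,"t1.png")
E
```

```text
t: 9.87
tool_pos: [0.4212, -0.349, 0.2985]
eef_rot: [-0.32, 3.125, -0.001]
contact_force: [-1.2, 0.4, -0.1]
width: 0.396
now [ 0.4212 -0.349   0.2985] phi -168.3 tilt [ 0. -0. -1.] q6 -58.0 w 0.396 F [-1.2  0.4 -0.1] t 9.87
row [-0.2317  0.524   0.0169] twist 0.0408 need rows 7
```

View pics/t1.png

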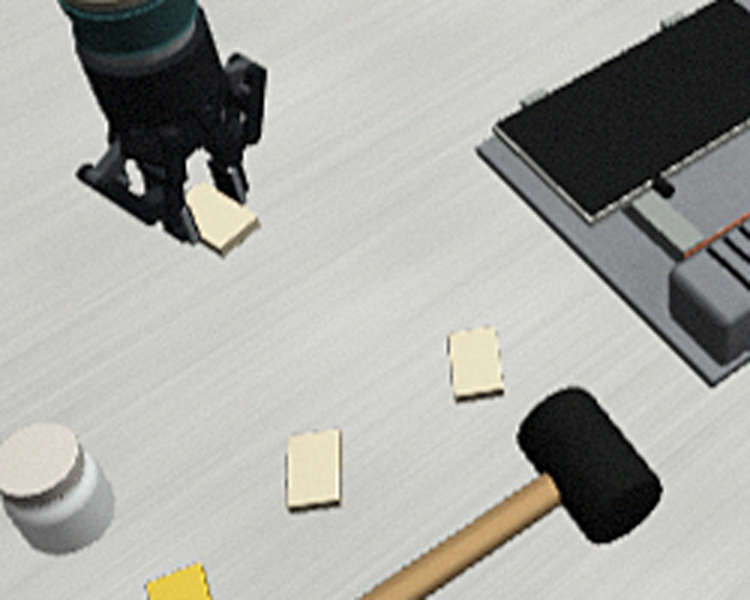

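The tile is held level at (222,220). Moving to the bed.

```bash
python3 -m crank '[[-0.232,0.524,0.017,0.041,0],[-0.232,0.524,0.017,0.041,0],[-0.232,0.524,0.017,0.041,0],[-0.232,0.524,0.017,0.041,0],[-0.232,0.524,0.017,0.041,0],[-0.232,0.524,0.017,0.041,0],[-0.232,0.524,0.017,0.041,0],[-0.232,0.524,0.017,0.041,0],[-0.232,0.524,0.017,0.041,0],[-0.232,0.524,0.017,0.041,0],[-0.232,0.524,0.017,0.041,0]]'; python3 go.py 0.4816 -0.069 0.226 177
```

```text
t: 10.83
tool_pos: [0.4813, -0.0698, 0.2889]
eef_rot: [-0.086, -3.138, -0.0]
contact_force: [1.0, 0.3, -1.5]
width: 0.393
now [ 0.4813 -0.0698  0.2889] phi 176.9 tilt [-0.002  0.    -1.   ] q6 -13.0 w 0.393 F [ 1.   0.3 -1.5] t 10.83
row [-0.0008  0.0017  0.1258] twist -0.0004 need rows 2
```

```bash
python3 -m crank '[[0,0.002,0.06,0,0],[0,0.002,0.1,0,0],[0,0.002,0.126,0,0],[0,0.002,0.126,0,0],[0,0.002,0.126,0,0]]'; python3 -m crank '[[0,0,0.001,0,0.4],[0,0,0.001,0,0.5],[0,0,0.001,0,0.55],[0,0,0.001,0,0.6],[0,0,0.001,0,0.6],[0,0,-0.05,0,0.6],[0,0,-0.1,0,0.6],[0,0,-0.16,0,0.8],[0,0,-0.16,0,0.8],[0,0,-0.16,0,0.8],[0,0,-0.16,0,0.8]]'; python3 go.py 0.563 -0.250 0.24 148; python3 - <<'E'
from h import *
s=snapshot("scene"); crop(s,200,160,400,320,4,"t1b.png")
E
```

```text
t: 11.25
tool_pos: [0.4815, -0.0694, 0.2265]
eef_rot: [-0.088, -3.139, -0.0]
contact_force: [0.2, -0.2, -0.8]
width: 0.397
t: 12.17
tool_pos: [0.4817, -0.0678, 0.307]
eef_rot: [0.083, 3.14, -0.0]
contact_force: [0.4, -0.1, -0.4]
width: 0.802
now [ 0.4817 -0.0678  0.307 ] phi 177.0 tilt [ 0. -0. -1.] q6 -13.0 w 0.802 F [ 0.4 -0.1 -0.4] t 12.17
row [-0.1816 -0.3552  0.1341] twist 0.0805 need rows 6
```

View pics/t1b.png

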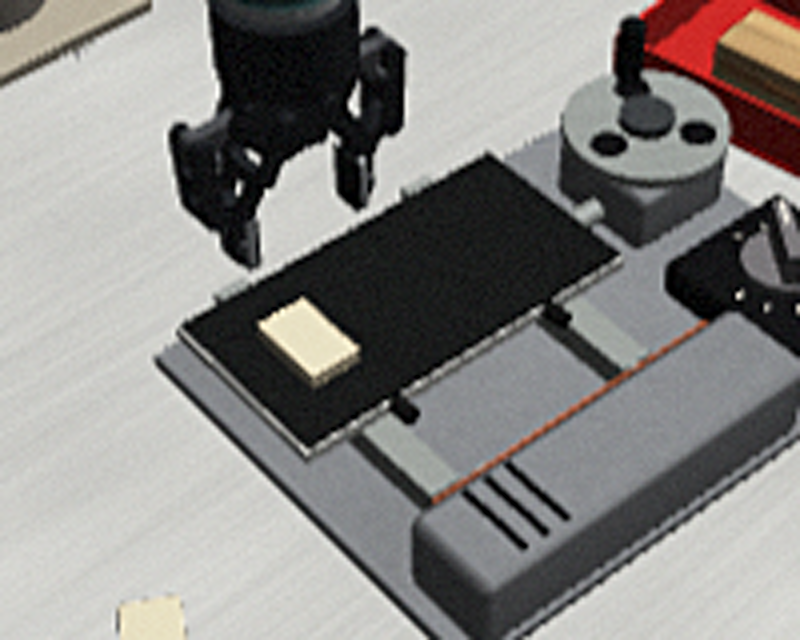

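Tile one lies flat on the bed at (308,340). On to the second.

```bash
python3 -m crank '[[-0.182,-0.355,0.05,0.08,1],[-0.182,-0.355,0.05,0.08,1],[-0.182,-0.355,0.05,0.08,1],[-0.182,-0.355,0.05,0.08,1],[-0.182,-0.355,0.134,0.08,1],[-0.182,-0.355,0.134,0.08,1],[-0.182,-0.355,0.134,0.08,1],[-0.182,-0.355,0.134,0.08,1],[-0.182,-0.355,0.134,0.08,1]]'; python3 - <<'E'
from meas import *
s=snapshot("scene"); hsv=cv2.cvtColor(s["frame"],cv2.COLOR_RGB2HSV)
H,S,V=[hsv[...,i].astype(int) for i in range(3)]
m=(S>30)&(S<90)&(V>160)&(H>15)&(H<35)
for r in rects(s,m,.012,100):
    if r[0][1]>280: print("cream",*r)
crop(s,100,180,350,380,3,"t2.png")
E
python3 go.py 0.563 -0.250 0.178 148
```

```text
t: 12.97
tool_pos: [0.5627, -0.2488, 0.2398]
eef_rot: [-0.86, -3.019, -0.001]
contact_force: [0.7, -0.3, 0.1]
width: 1.001
cream [237.9 320.2] 336 [ 0.564  -0.2509] [54.7 34.8] -31.9 [ 0.5638 -0.2503]
cream [183.8 355.6] 393 [ 0.5577 -0.3832] [54.8 34.6] -34.5 [ 0.5581 -0.3826]
now [ 0.563  -0.2488  0.2407] phi 148.2 tilt [-0.  0. -1.] q6 2.0 w 0.997 F [0.3 0.3 0.1] t 13.02
row [-0.0013 -0.0021  0.1254] twist 0.0006 need rows 2
```

View pics/t2.png

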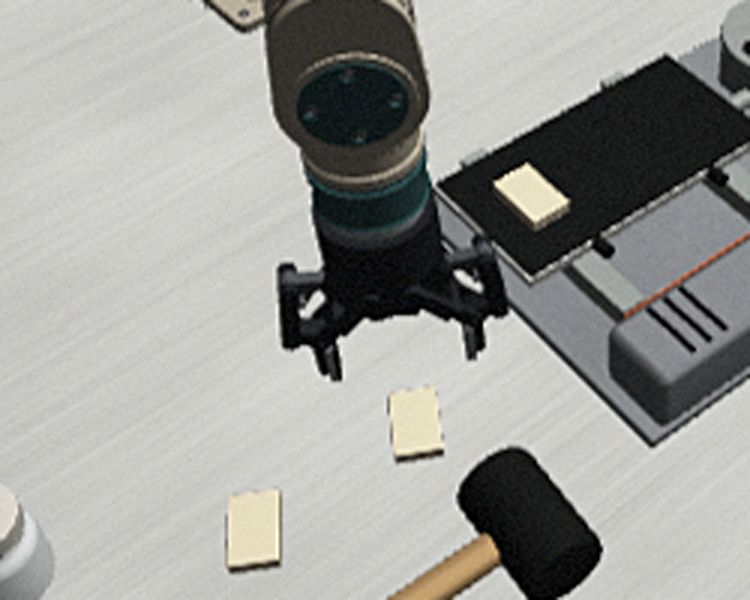

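```bash
python3 -m crank '[[-0.001,-0.002,0.07,0,1],[-0.001,-0.002,0.126,0,1],[-0.001,-0.002,0.126,0,1],[-0.001,-0.002,0.126,0,1],[-0.001,-0.002,0.126,0,0],[-0.001,-0.002,0.126,0,0],[-0.001,-0.002,0.126,0,0],[-0.001,-0.002,0.126,0,0],[-0.001,-0.002,0.126,0,0],[-0.001,-0.002,0.126,0,0],[-0.001,-0.002,0.126,0,0],[-0.001,-0.002,0.126,0,0]]' 40;  python3 -m crank '[[0,0,-0.08,0,0],[0,0,-0.16,0,0],[0,0,-0.23,0,0],[0,0,-0.245,0,0],[0,0,-0.245,0,0],[0,0,-0.245,0,0]]'; python3 go.py 0.4855 0.003 0.29 177; python3 - <<'E'
from h import *
s=snapshot("scene"); crop(s,100,180,350,380,3,"t3.png")
E
```

```text
t: 14.02
tool_pos: [0.5641, -0.2517, 0.1789]
eef_rot: [0.861, 3.018, -0.001]
contact_force: [-0.3, 0.1, 5.3]
width: 0.393
t: 14.52
tool_pos: [0.5631, -0.2512, 0.2997]
eef_rot: [0.862, 3.02, -0.0]
contact_force: [-0.1, 0.3, -2.3]
width: 0.394
now [ 0.5631 -0.2512  0.2997] phi 148.1 tilt [ 0.001 -0.    -1.   ] q6 2.0 w 0.394 F [-0.1  0.3 -2.3] t 14.52
row [0.4002 0.3499 0.0192] twist -0.0802 need rows 7
```

View pics/t3.png

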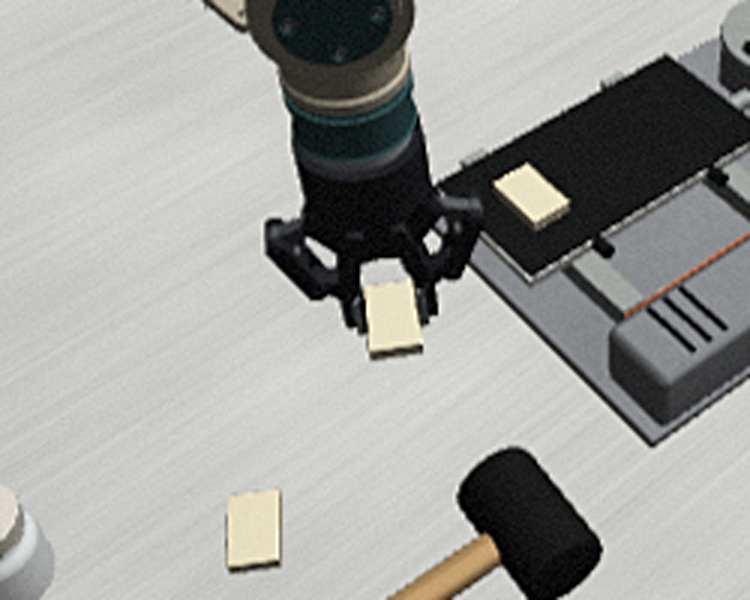

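```bash
python3 -m crank '[[0.4,0.35,0.0,-0.08,0],[0.4,0.35,0.0,-0.08,0],[0.4,0.35,0.0,-0.08,0],[0.4,0.35,0.0,-0.08,0],[0.4,0.35,0.0,-0.08,0],[0.4,0.35,0.0,-0.08,0],[0.4,0.35,0.0,-0.08,0],[0.4,0.35,0.0,-0.08,0],[0.4,0.35,0.0,-0.08,0],[0.4,0.35,0.0,-0.08,0]]'; python3 go.py 0.4855 0.003 0.227 177; python3 - <<'E'
from h import *
s=snapshot("scene"); crop(s,200,160,400,320,4,"t3b.png")
E
```

```text
t: 15.4
tool_pos: [0.4855, 0.0026, 0.2982]
eef_rot: [-0.084, -3.138, 0.001]
contact_force: [0.0, -0.9, -0.9]
width: 0.39
now [0.4855 0.0026 0.2982] phi 176.9 tilt [-0.002 -0.    -1.   ] q6 -4.0 w 0.39 F [ 0.  -0.9 -0.9] t 15.4
row [-0.0004  0.0008  0.1424] twist -0.0002 need rows 2
```

View pics/t3b.png

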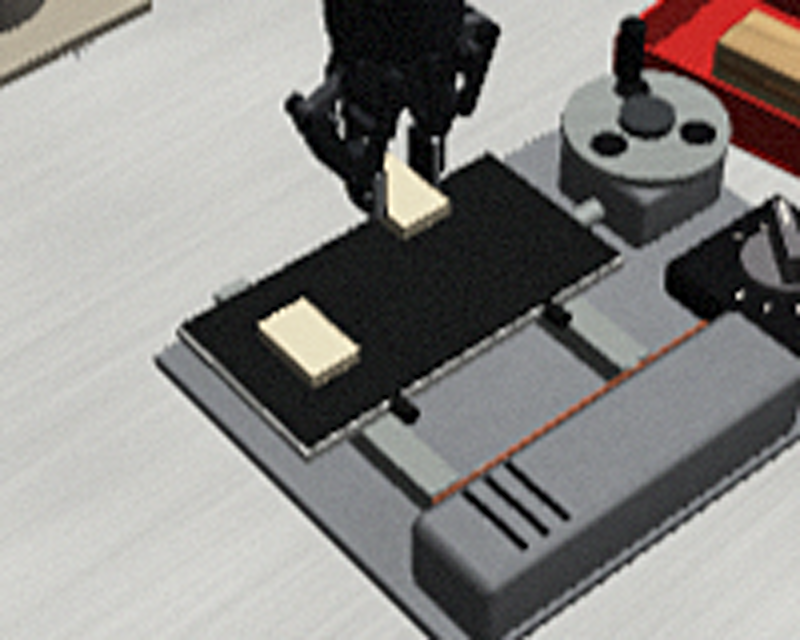

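```bash
python3 -m crank '[[0,0.001,0.06,0,0],[0,0.001,0.12,0,0],[0,0.001,0.142,0,0],[0,0.001,0.142,0,0],[0,0.001,0.142,0,0]]'; python3 -m crank '[[0,0,0.001,0,0.4],[0,0,0.001,0,0.5],[0,0,0.001,0,0.55],[0,0,0.001,0,0.6],[0,0,0.001,0,0.6],[0,0,-0.05,0,0.6],[0,0,-0.1,0,0.6],[0,0,-0.16,0,0.8],[0,0,-0.16,0,0.8],[0,0,-0.16,0,0.8],[0,0,-0.16,0,0.8]]'; python3 go.py 0.5578 -0.3822 0.24 146
```

```text
t: 15.87
tool_pos: [0.4859, 0.0024, 0.228]
eef_rot: [-0.087, -3.139, -0.0]
contact_force: [-0.9, 0.1, 0.3]
width: 0.389
t: 16.78
tool_pos: [0.4855, 0.0036, 0.3086]
eef_rot: [0.083, 3.14, -0.0]
contact_force: [0.8, 0.5, -0.2]
width: 0.801
now [0.4855 0.0036 0.3086] phi 177.0 tilt [ 0. -0. -1.] q6 -4.0 w 0.801 F [ 0.8  0.5 -0.2] t 16.78
row [-0.1853 -0.7628  0.1373] twist 0.086 need rows 10
```

```bash
python3 -m crank '[[-0.185,-0.763,0.0,0.086,1],[-0.185,-0.763,0.0,0.086,1],[-0.185,-0.763,0.0,0.086,1],[-0.185,-0.763,0.0,0.086,1],[-0.185,-0.763,0.0,0.086,1],[-0.185,-0.763,0.0,0.086,1],[-0.185,-0.763,0.0,0.086,1],[-0.185,-0.763,0.137,0.086,1],[-0.185,-0.763,0.137,0.086,1],[-0.185,-0.763,0.137,0.086,1],[-0.185,-0.763,0.137,0.086,1],[-0.185,-0.763,0.137,0.086,1]]';python3 -m crank '[[0,0,0,0,1],[0,0,0,0,1]]'; python3 - <<'E'
from meas import *
for n in("top","scene"):
  s=snapshot(n); hsv=cv2.cvtColor(s["frame"],cv2.COLOR_RGB2HSV)
  H,S,V=[hsv[...,i].astype(int) for i in range(3)]
  m=masks(s)["cream"] if n=="top" else (S>30)&(S<90)&(V>160)&(H>15)&(H<35)
  for z in(.012,.058):
   for r in rects(s,m,z,80):
    if .38<r[2][0]<.62: print(n,z,*r)
crop(s,100,180,350,380,3,"t4.png")
E
python3 go.py 0.5578 -0.3822 0.178 146
```

```text
t: 17.78
tool_pos: [0.5562, -0.3829, 0.2356]
eef_rot: [-0.92, -2.997, -0.005]
contact_force: [0.3, 0.2, -0.3]
width: 0.997
t: 17.95
tool_pos: [0.5577, -0.3812, 0.2402]
eef_rot: [-0.917, -3.004, -0.001]
contact_force: [0.9, -0.1, -0.9]
width: 0.999
top 0.012 [291.  274.5] 199 [0.4894 0.004 ] [52.5 33.7] -1.1 [0.4895 0.0054]
top 0.012 [315.  274.5] 197 [ 0.488  -0.0697] [52.5 30.8] -1.2 [ 0.4881 -0.0698]
top 0.058 [291.  274.5] 199 [0.4842 0.0032] [51.1 32.8] -1.1 [0.4844 0.0045]
top 0.058 [315.  274.5] 197 [ 0.4828 -0.0686] [51.1 30. ] -1.2 [ 0.483  -0.0687]
scene 0.012 [299.9 229.9] 231 [0.4516 0.0325] [59.4 36.7] -3.3 [0.4511 0.0327]
scene 0.012 [276.6 243.9] 253 [ 0.4485 -0.0431] [59.5 36.3] -2.6 [ 0.4481 -0.043 ]
scene 0.012 [183.8 355.6] 395 [ 0.5577 -0.3833] [55.2 34.6] -34.5 [ 0.5579 -0.3825]
scene 0.058 [299.9 229.9] 231 [0.4861 0.002 ] [56.2 34.7] -3.3 [0.4857 0.0022]
scene 0.058 [276.6 243.9] 253 [ 0.4833 -0.0696] [56.3 34.4] -2.6 [ 0.4828 -0.0695]
scene 0.058 [183.8 355.6] 395 [ 0.5866 -0.3916] [52.2 32.7] -34.5 [ 0.5868 -0.3908]
now [ 0.558  -0.3812  0.2412] phi 146.1 tilt [ 0.001 -0.001 -1.   ] q6 -6.0 w 0.998 F [ 0.4 -0.2  0.1] t 18.05
row [-0.0006 -0.002   0.1265] twist 0.0002 need rows 2
```

View pics/t4.png

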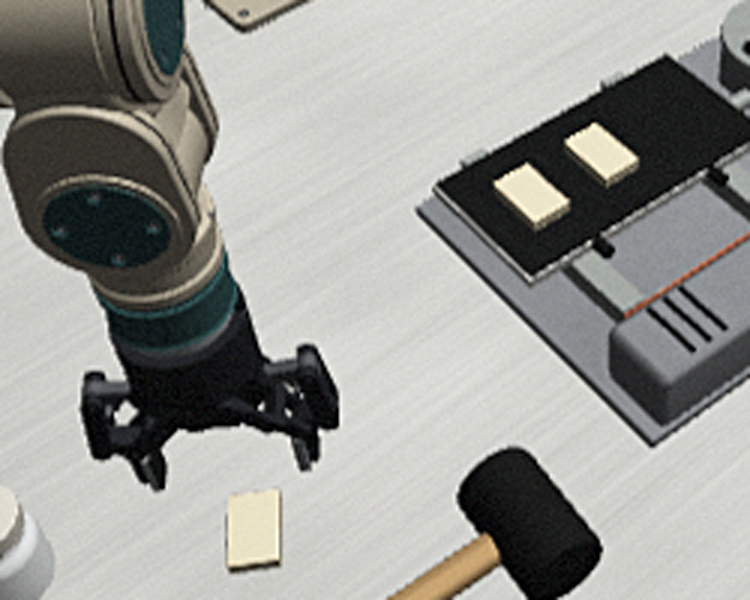

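Both placed tiles are where I intended. The third tile is still at (254,530), so I'm descending.

```bash
python3 -m crank '[[-0.001,-0.002,0.07,0,1],[-0.001,-0.002,0.127,0,1],[-0.001,-0.002,0.127,0,1],[-0.001,-0.002,0.127,0,1],[-0.001,-0.002,0.127,0,0],[-0.001,-0.002,0.127,0,0],[-0.001,-0.002,0.127,0,0],[-0.001,-0.002,0.127,0,0],[-0.001,-0.002,0.127,0,0],[-0.001,-0.002,0.127,0,0],[-0.001,-0.002,0.127,0,0],[-0.001,-0.002,0.127,0,0]]' 40;  python3 -m crank '[[0,0,-0.08,0,0],[0,0,-0.16,0,0],[0,0,-0.23,0,0],[0,0,-0.25,0,0],[0,0,-0.25,0,0],[0,0,-0.25,0,0]]'; python3 go.py 0.489 0.073 0.295 177
```

```text
t: 19.05
tool_pos: [0.5585, -0.3842, 0.1786]
eef_rot: [0.918, 3.001, -0.002]
contact_force: [-0.6, 0.9, 6.3]
width: 0.39
t: 19.55
tool_pos: [0.5576, -0.3835, 0.3018]
eef_rot: [0.919, 3.003, -0.001]
contact_force: [-1.0, 0.8, -1.4]
width: 0.394
now [ 0.5576 -0.3835  0.3018] phi 146.0 tilt [ 0.001 -0.001 -1.   ] q6 -6.0 w 0.394 F [-1.   0.8 -1.4] t 19.55
row [0.6244 0.6801 0.0129] twist -0.0862 need rows 12
```

```bash
python3 -m crank '[[0.624,0.68,0,-0.086,0],[0.624,0.68,0,-0.086,0],[0.624,0.68,0,-0.086,0],[0.624,0.68,0,-0.086,0],[0.624,0.68,0,-0.086,0],[0.624,0.68,0,-0.086,0],[0.624,0.68,0,-0.086,0],[0.624,0.68,0,-0.086,0],[0.624,0.68,0,-0.086,0],[0.624,0.68,0,-0.086,0],[0.624,0.68,0,-0.086,0],[0.624,0.68,0,-0.086,0]]'; python3 -m crank '[[0,0,0,0,0],[0,0,0,0,0],[0,0,0,0,0],[0,0,0,0,0]]';  python3 go.py 0.489 0.073 0.227 177; python3 - <<'E'
from h import *
s=snapshot("scene"); crop(s,200,160,400,320,4,"t4b.png")
E
```

```text
t: 20.55
tool_pos: [0.4858, 0.0779, 0.2984]
eef_rot: [-0.072, -3.133, -0.004]
contact_force: [0.3, -0.7, -0.2]
width: 0.393
t: 20.88
tool_pos: [0.4893, 0.0715, 0.3008]
eef_rot: [-0.087, -3.139, 0.001]
contact_force: [0.3, -0.5, -0.2]
width: 0.39
now [0.4893 0.0715 0.3008] phi 176.8 tilt [-0.001 -0.    -1.   ] q6 4.0 w 0.39 F [ 0.3 -0.5 -0.2] t 20.88
row [0.0005 0.003  0.1476] twist -0.0005 need rows 2
```

View pics/t4b.png

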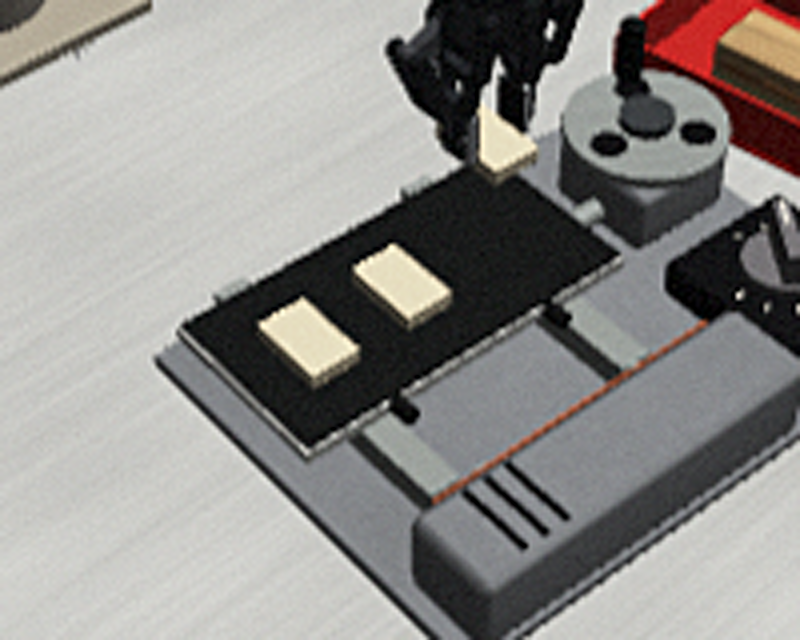

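```bash
python3 -m crank '[[0,0.002,0.06,0,0],[0,0.002,0.12,0,0],[0,0.002,0.147,0,0],[0,0.002,0.147,0,0],[0,0.002,0.147,0,0]]'; python3 -m crank '[[0,0,0.001,0,0.4],[0,0,0.001,0,0.5],[0,0,0.001,0,0.55],[0,0,0.001,0,0.6],[0,0,0.001,0,0.6],[0,0,-0.05,0,0.6],[0,0,-0.1,0,0.6],[0,0,-0.18,0,0.6],[0,0,-0.26,0,0.6],[0,0,-0.26,0,0.6],[0,0,-0.26,0,0.6],[0,0,-0.26,0,0.6]]'; python3 go.py 0.45 -0.15 0.36 177
```

```text
t: 21.35
tool_pos: [0.4892, 0.0729, 0.2277]
eef_rot: [-0.086, -3.139, 0.0]
contact_force: [-0.1, -0.2, -0.3]
width: 0.393
t: 22.35
tool_pos: [0.4891, 0.0739, 0.3583]
eef_rot: [0.083, 3.14, 0.0]
contact_force: [-1.2, 0.4, -0.7]
width: 0.603
now [0.4891 0.0739 0.3583] phi 177.0 tilt [ 0.001  0.    -1.   ] q6 4.0 w 0.603 F [-1.2  0.4 -0.7] t 22.35
row [ 0.0543 -0.4514 -0.0034] twist -0.0001 need rows 6
```

```bash
python3 -m crank '[[0.054,-0.55,0,0,0.6],[0.054,-0.55,0,0,0.6],[0.054,-0.55,0,0,0.6],[0.054,-0.55,0,0,0.6],[0.054,-0.55,0,0,0.6],[0.054,-0.55,0,0,0.6],[0.054,-0.55,0,0,0.6],[0.054,-0.55,0,0,0.6],[0.054,-0.55,0,0,0.6]]'; python3 - <<'E'
from meas import *
for n in("top","scene"):
  s=snapshot(n); hsv=cv2.cvtColor(s["frame"],cv2.COLOR_RGB2HSV)
  H,S,V=[hsv[...,i].astype(int) for i in range(3)]
  m=masks(s)["cream"] if n=="top" else (S>30)&(S<90)&(V>160)&(H>15)&(H<35)
  for r in rects(s,m,.058,80):
    if .38<r[2][0]<.62: print(n,*r)
  if n=="top": crop(s,200,190,345,310,5,"jig2.png")
  else: crop(s,320,150,440,270,6,"jig2s.png")
E
```

```text
t: 23.1
tool_pos: [0.4466, -0.2002, 0.3561]
eef_rot: [-0.089, -3.137, -0.004]
contact_force: [0.0, 0.6, 0.8]
width: 0.603
top [384.1 262.2] 123 [ 0.5161 -0.2772] [65.5 20.2] 59.4 [ 0.5165 -0.2773]
top [267.3 273.4] 203 [0.489 0.074] [51.1 33. ] -1.1 [0.4887 0.0734]
top [291.  274.5] 198 [0.4843 0.0031] [51.2 30. ] -0.9 [0.4844 0.0031]
top [315.  274.5] 197 [ 0.4828 -0.0686] [51.1 30. ] -1.2 [ 0.483  -0.0687]
scene [322. 217.] 210 [0.4901 0.0725] [56.  33.7] -3.4 [0.4895 0.0725]
scene [299.8 229.8] 229 [0.4858 0.0018] [55.7 33.9] -2.8 [0.4854 0.0019]
scene [276.6 244. ] 250 [ 0.4833 -0.0697] [55.8 33.3] -4.9 [ 0.4828 -0.069 ]
```

View pics/jig2.png

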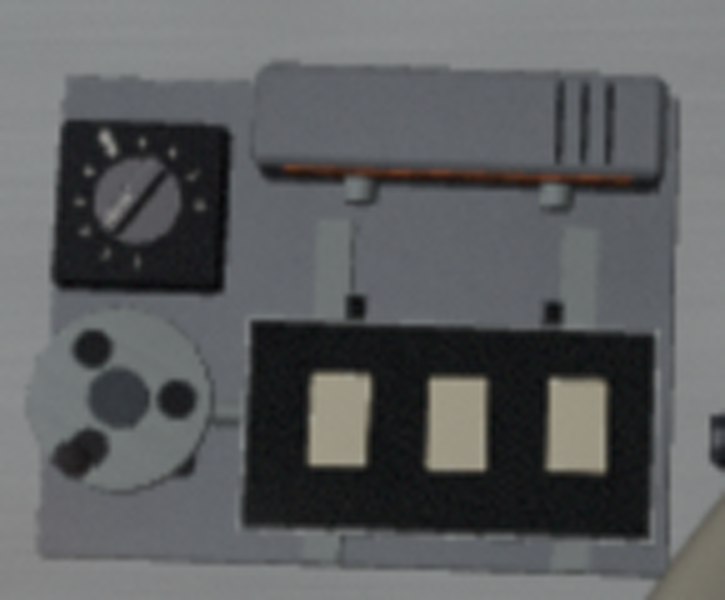

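View pics/jig2s.png

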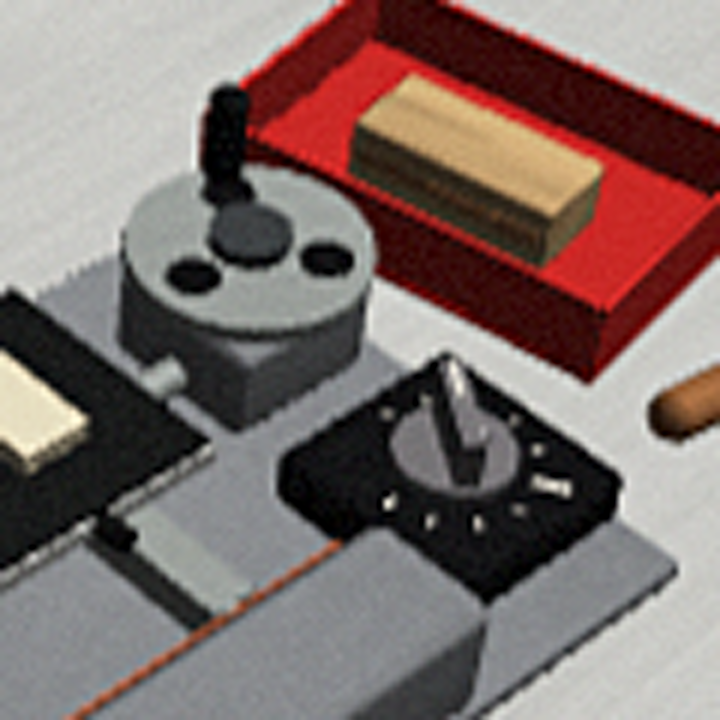

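Three tiles lie flat on the bed, crop (340,420), (457,424) and (577,425), and the block is in the tray. Dial first: measuring its bar and marks.

```bash
python3 - <<'E'
from meas import *
s=snapshot("top"); crop(s,208,212,250,252,14,"dial.png")
s2=snapshot("scene"); crop(s2,364,205,426,252,12,"dials.png")
E
```

```text
(no output)
```

View pics/dial.png

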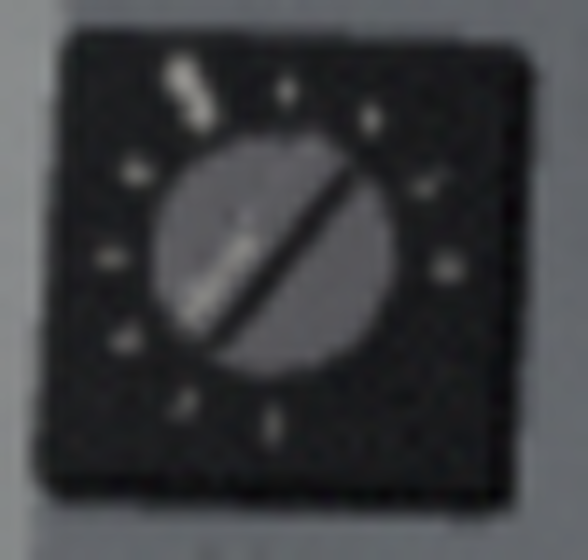

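View pics/dials.png

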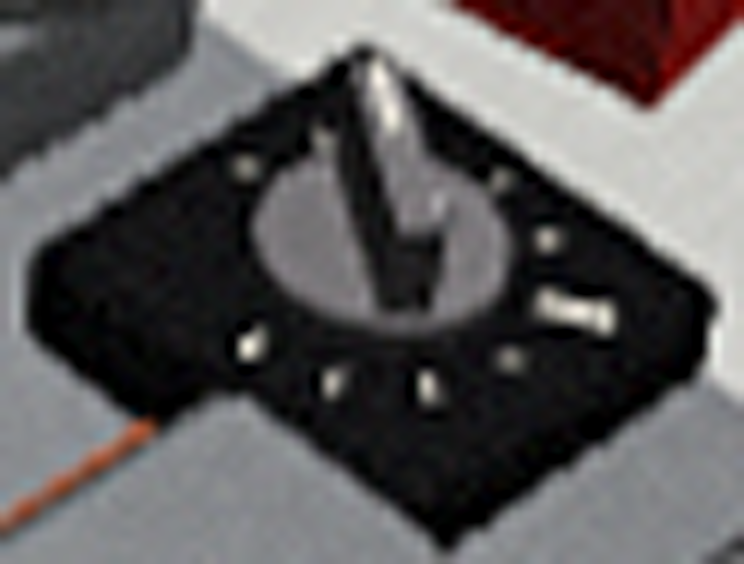

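```bash
python3 - <<'E'
from meas import *
from scipy.optimize import least_squares
s=snapshot("top")
P=lambda pts,z:p2w(s,(np.array(pts,float)+.5)/14-.5+[208,212],z)[:,:2]
a=P([(350,172),(215,345)],.055); print("bar",np.degrees(np.arctan2(*(a[1]-a[0])[::-1])))
a=P([(250,243),(190,318)],.075); print("line",np.degrees(np.arctan2(*(a[1]-a[0])[::-1])),a)
mk=P([(272,425),(184,403),(125,341),(110,258),(136,173),(190,94),(287,93),(371,120),(428,186),(448,268)],.04)
def f(p,full=False):
    th=np.pi+p[2]-np.radians(30*np.arange(10)); r=np.full(10,p[3]); r[5]=p[4]
    return (mk-(p[:2]+r[:,None]*np.c_[np.cos(th),np.sin(th)])).ravel()
r=least_squares(f,[.626,.195,-.05,.04,.044]); print("centre",r.x[:2],"yaw",np.degrees(r.x[2]),r.x[3:],np.abs(r.fun).max())
s2=snapshot("scene")
P2=lambda pts,z:p2w(s2,(np.array(pts,float)+.5)/12-.5+[364,205],z)[:,:2]
mk=P2([(245,167),(322,138),(0,0),(501,181),(547,239),(577,311),(511,358),(429,387),(332,382),(252,345)],.04)
idx=[0,1,3,4,5,6,7,8,9]
g=lambda p:f(p).reshape(10,2)[idx].ravel()
# order check: in scene clockwise from above starts at 0 mark
r=least_squares(g,[.626,.195,-.05,.04,.044]); print("scene centre",r.x[:2],"yaw",np.degrees(r.x[2]),r.x[3:],np.abs(r.fun).max())
E
python3 go.py 0.627 0.195 0.30 -40
```

```text
bar 142.27104535670193
line 141.60050841227658 [[0.62342608 0.19728079]
 [0.60733484 0.21003431]]
centre [0.62604038 0.19578046] yaw -2.887182605295614 [0.03699366 0.04239579] 0.0007236032818110916
scene centre [0.6253995  0.19551639] yaw -3.0547832867634717 [0.0375246  0.04247962] 0.0005835018643863821
now [ 0.4477 -0.1981  0.3577] phi 177.1 tilt [-0.001  0.001 -1.   ] q6 -29.0 w 0.597 F [ 0.1  0.4 -0.4] t 23.4
row [-0.318   0.8034  0.1156] twist -0.397 need rows 20
```

```bash
python3 -m crank '[[-0.318,0.803,0.06,-0.4,0.5],[-0.318,0.803,0.06,-0.4,0.5],[-0.318,0.803,0.06,-0.4,0.5],[-0.318,0.803,0.06,-0.4,0.5],[-0.318,0.803,0.06,-0.4,0.5],[-0.318,0.803,0.06,-0.4,0.5],[-0.318,0.803,0.06,-0.4,0.5],[-0.318,0.803,0.06,-0.4,0.5],[-0.318,0.803,0.06,-0.4,0.5],[-0.318,0.803,0.06,-0.4,0.5],[-0.318,0.803,0.06,-0.4,0.5],[-0.318,0.803,0.06,-0.4,0.5]]'; python3 go.py 0.6257 0.1956 0.29 -38
```

```text
t: 24.4
tool_pos: [0.6285, 0.1983, 0.3275]
eef_rot: [-2.093, 2.34, 0.001]
contact_force: [0.4, -0.2, 0.9]
width: 0.5
now [0.6285 0.1983 0.3275] phi -96.4 tilt [ 0.001  0.001 -1.   ] q6 -72.0 w 0.5 F [ 0.4 -0.2  0.9] t 24.4
row [0.0061 0.0051 0.075 ] twist -0.1622 need rows 9
```

```bash
python3 -m crank '[[0.006,0.005,0.07,-0.162,0.5],[0.006,0.005,0.07,-0.162,0.5],[0.006,0.005,0.07,-0.162,0.5],[0.006,0.005,0.07,-0.162,0.5],[0.006,0.005,0.07,-0.162,0.5],[0.006,0.005,0.07,-0.162,0.5],[0.006,0.005,0.07,-0.162,0.5],[0.006,0.005,0.07,-0.162,0.5],[0.006,0.005,0.07,-0.162,0.5],[0.006,0.005,0.07,-0.162,0.5],[0.006,0.005,0.07,-0.162,0.5],[0.006,0.005,0.07,-0.162,0.5]]'; python3 go.py 0.6257 0.1956 0.2275 -38; python3 - <<'E'
from meas import *
s2=snapshot("scene"); crop(s2,340,130,460,260,5,"dials2.png")
E
```

```text
t: 25.4
tool_pos: [0.6248, 0.1908, 0.2931]
eef_rot: [2.963, -1.045, -0.0]
contact_force: [0.3, -0.5, 0.2]
width: 0.498
now [0.6248 0.1908 0.2931] phi -38.9 tilt [-0. -0. -1.] q6 -130.0 w 0.498 F [ 0.3 -0.5  0.2] t 25.4
row [-0.0045 -0.0086  0.1311] twist -0.0024 need rows 2
```

View pics/dials2.png

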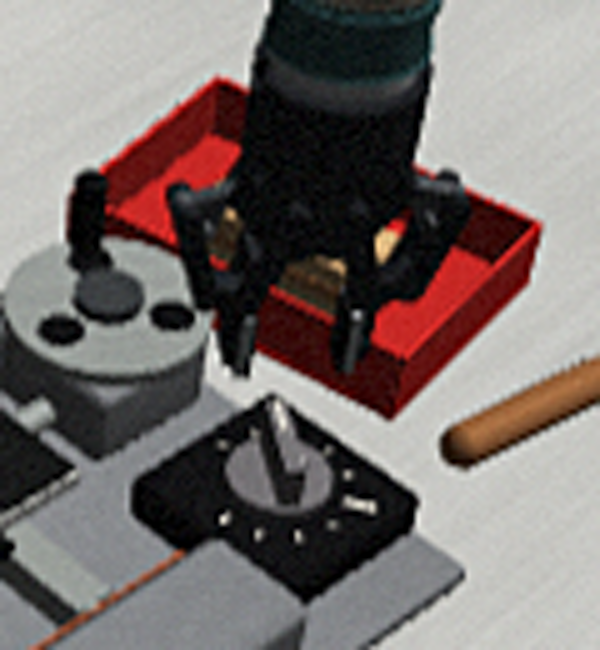

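```bash
python3 -m crank '[[-0.0045,-0.0086,0.05,-0.002,0.5],[-0.0045,-0.0086,0.08,-0.002,0.5],[-0.0045,-0.0086,0.08,-0.002,0.5],[-0.0045,-0.0086,0.08,-0.002,0.5],[-0.0045,-0.0086,0.08,-0.002,0.5]]'; python3 go.py 0.6257 0.1956 0.228 -38
```

```text
t: 25.87
tool_pos: [0.6262, 0.1953, 0.2538]
eef_rot: [-2.969, 1.025, -0.001]
contact_force: [0.4, 0.2, 1.2]
width: 0.505
now [0.6262 0.1953 0.2538] phi -38.1 tilt [ 0.001  0.    -1.   ] q6 -130.0 w 0.505 F [0.4 0.2 1.2] t 25.87
row [-0.0013  0.0002  0.0516] twist -0.0003 need rows 1
```

```bash
python3 -m crank '[[-0.001,0,0.03,0,0.5],[-0.001,0,0.051,0,0.5],[-0.001,0,0.051,0,0.5],[-0.001,0,0.051,0,0.5],[-0.001,0,0.051,0,0],[-0.001,0,0.051,0,0],[-0.001,0,0.051,0,0],[-0.001,0,0.051,0,0],[-0.001,0,0.051,0,0],[-0.001,0,0.051,0,0],[-0.001,0,0.051,0,0]]' 35; python3 go.py 0.6257 0.1956 0.228 -95
```

```text
t: 26.78
tool_pos: [0.6261, 0.1959, 0.2286]
eef_rot: [-2.968, 1.024, -0.003]
contact_force: [0.7, 1.7, 4.5]
width: 0.128
now [0.6261 0.1959 0.2286] phi -38.1 tilt [ 0.002  0.001 -1.   ] q6 -130.0 w 0.128 F [0.7 1.7 4.5] t 26.78
row [-0.0004  0.0009  0.0012] twist 0.1582 need rows 8
```

```bash
python3 -m crank '[[0,0,0,0.015,0],[0,0,0,0.03,0],[0,0,0,0.045,0],[0,0,0,0.06,0],[0,0,0,0.075,0],[0,0,0,0.09,0],[0,0,0,0.105,0],[0,0,0,0.12,0],[0,0,0,0.135,0],[0,0,0,0.15,0],[0,0,0,0.16,0],[0,0,0,0.16,0]]'; python3 -m crank '[[0,0,0,0,0],[0,0,0,0,0],[0,0,0,0,0]]'; python3 go.py 0.6257 0.1956 0.228 -152.97; python3 - <<'E'
from meas import *
s2=snapshot("scene"); crop(s2,340,130,460,260,5,"dials3.png")
E
```

```text
t: 27.78
tool_pos: [0.6268, 0.1961, 0.2286]
eef_rot: [-2.105, 2.326, -0.002]
contact_force: [3.5, 3.6, 2.4]
width: 0.127
t: 28.03
tool_pos: [0.6267, 0.1961, 0.2286]
eef_rot: [-2.108, 2.323, -0.002]
contact_force: [3.9, 3.4, 3.6]
width: 0.129
now [0.6267 0.1961 0.2286] phi -95.6 tilt [ 0.004  0.002 -1.   ] q6 -73.0 w 0.129 F [3.9 3.4 3.6] t 28.03
row [0.0012 0.002  0.0012] twist 0.1595 need rows 9
```

View pics/dials3.png

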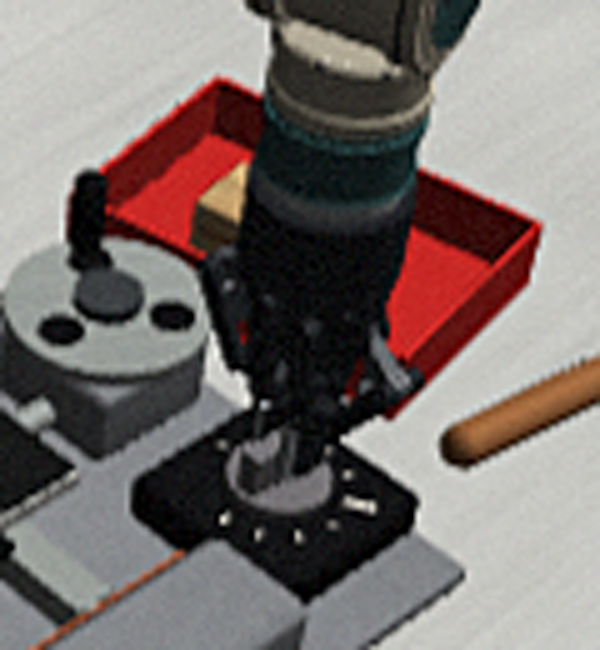

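The dial is turning with the hand. Now the remaining 57.4°.

```bash
python3 -m crank '[[0.001,0.001,0,0.015,0],[0.001,0.001,0,0.03,0],[0.001,0.001,0,0.045,0],[0.001,0.001,0,0.06,0],[0.001,0.001,0,0.075,0],[0.001,0.001,0,0.09,0],[0.001,0.001,0,0.105,0],[0.001,0.001,0,0.12,0],[0.001,0.001,0,0.135,0],[0.001,0.001,0,0.15,0],[0.001,0.001,0,0.1595,0],[0.001,0.001,0,0.1595,0]]'; python3 -m crank '[[0,0,0,0,0],[0,0,0,0,0],[0,0,0,0,0]]'; python3 go.py 0.6257 0.1956 0.228 -152.97
```

```text
t: 29.08
tool_pos: [0.6272, 0.1956, 0.2286]
eef_rot: [-0.729, 3.049, 0.0]
contact_force: [6.9, 3.4, 0.5]
width: 0.13
t: 29.33
tool_pos: [0.6272, 0.1956, 0.2286]
eef_rot: [-0.732, 3.048, 0.0]
contact_force: [6.3, 3.3, 0.6]
width: 0.125
now [0.6272 0.1956 0.2286] phi -153.0 tilt [ 0.007  0.002 -1.   ] q6 -15.0 w 0.125 F [6.3 3.3 0.6] t 29.33
row [0.0026 0.0014 0.0013] twist -0.0001 need rows 1
```

```bash
python3 -m crank '[[0,0,0,0,0.3],[0,0,0,0,0.5],[0,0,0,0,0.5],[0,0,0,0,0.5],[0,0,-0.06,0,0.5],[0,0,-0.12,0,0.5],[0,0,-0.2,0,0.5],[0,0,-0.26,0,0.5],[0,0,-0.26,0,0.5],[0,0,-0.26,0,0.5]]'; python3 -m crank '[[0.5,0,0,0,0.5],[0.5,0,0,0,0.5],[0.5,0,0,0,0.5],[0.5,0,0,0,0.5],[0.5,0,0,0,0.5],[0.5,0,0,0,0.5],[0.5,0,0,0,0.5],[0.5,0,0,0,0.5],[0.5,0,0,0,0.5]]'; python3 - <<'E'
from meas import *
s=snapshot("top"); crop(s,208,212,250,252,14,"dial4.png")
s2=snapshot("scene"); crop(s2,340,130,440,260,6,"dials4.png")
E
python3 go.py 0.46 0.22 0.36 -155
```

```text
t: 30.17
tool_pos: [0.6256, 0.1952, 0.3603]
eef_rot: [-0.73, 3.051, -0.001]
contact_force: [-0.2, -0.4, -0.6]
width: 0.5
t: 30.92
tool_pos: [0.4013, 0.0818, 0.3565]
eef_rot: [0.73, -3.054, -0.0]
contact_force: [-0.1, -0.3, -0.3]
width: 0.504
now [0.4028 0.0821 0.3573] phi -153.1 tilt [-0. -0. -1.] q6 -24.0 w 0.498 F [-0.1 -0.   0.1] t 31.02
row [-0.2269  0.1941 -0.0055] twist 0.0054 need rows 4
```

View pics/dial4.png

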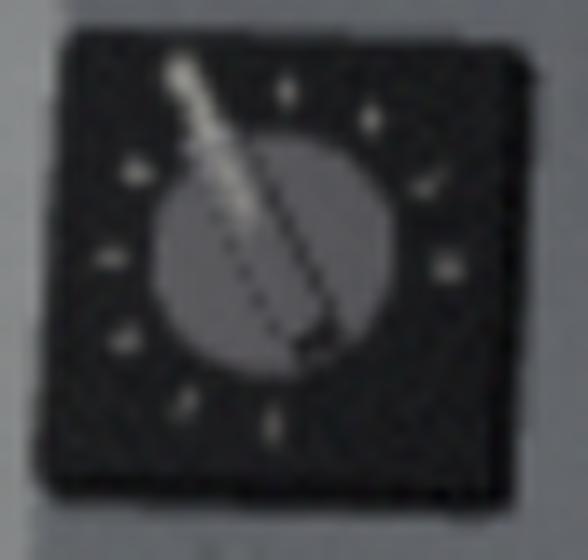

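View pics/dials4.png

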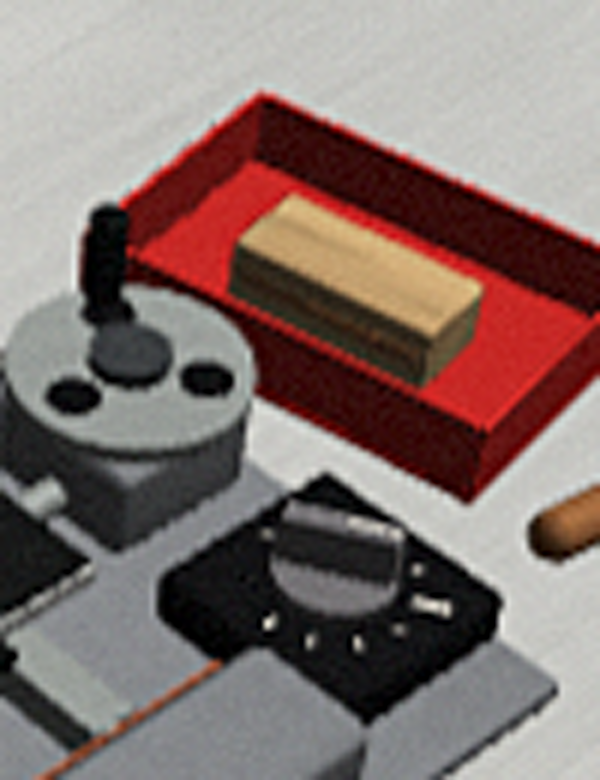

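The pointer line now lines up with the long mark (bar edges about 27.3°, mark 27.0°). Next, locating the wheel and handle.

```bash
python3 - <<'E'
from meas import *
s=snapshot("top"); crop(s,200,245,250,295,12,"wh.png")
s2=snapshot("scene"); crop(s2,335,160,390,210,12,"whs.png")
E
```

```text
(no output)
```

View pics/wh.png

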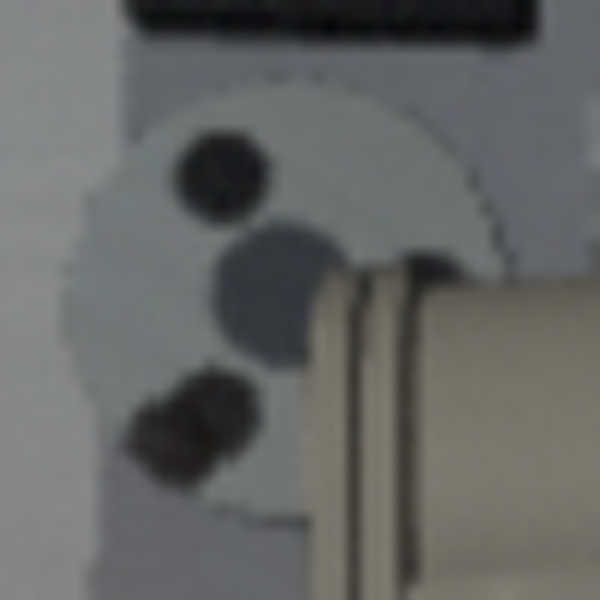

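View pics/whs.png

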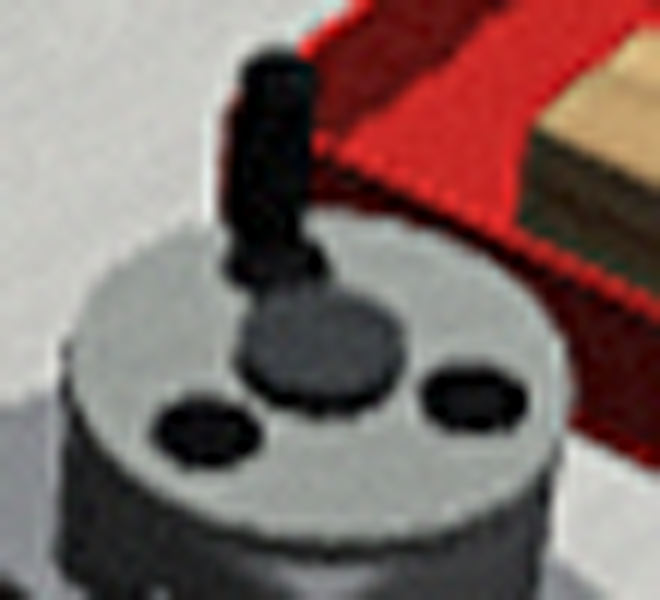

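```bash
python3 - <<'E'
from meas import *
from scipy.optimize import least_squares
s=snapshot("top");s2=snapshot("scene")
P=lambda pts,z:p2w(s,(np.array(pts,float)+.5)/12-.5+[200,245],z)[:,:2]
Q=lambda pts,z:p2w(s2,(np.array(pts,float)+.5)/12-.5+[335,160],z)[:,:2]
fit=lambda a:least_squares(lambda p:np.hypot(*(a-p[:2]).T)-p[2],[.5,.2,.055]).x.round(4)
print("hub top",fit(P([(62,300),(90,205),(140,140),(220,95),(300,82),(390,105),(450,155),(490,220),(280,522),(215,500)],.078)))
print("hub scn",fit(Q([(65,345),(110,270),(340,207),(450,232),(530,290),(572,390),(545,470),(440,530),(330,540),(220,515),(110,440)],.078)))
print("holes",P([(222,177),(212,412)],.078),Q([(207,432),(474,398),(275,262)],.078))
print("handle top",P([(170,440)],.124),Q([(280,66)],.124), "mid", Q([(272,140)],.107))
E
```

```text
hub top [0.501  0.2028 0.0539]
hub scn [0.5025 0.202  0.0547]
holes [[0.53143093 0.21834057]
 [0.47316517 0.22047303]] [[0.5000138  0.16819867]
 [0.53135207 0.2179141 ]
 [0.47119684 0.22031084]]
handle top [[0.46172019 0.2236939 ]] [[0.46320261 0.22558041]] mid [[0.46538871 0.22251977]]
```

```bash
python3 go.py 0.4626 0.2246 0.335 150.5
```

```text
now [0.4029 0.0822 0.3576] phi -153.1 tilt [-0.  0. -1.] q6 -24.0 w 0.495 F [-0.6  0.4 -0.2] t 31.22
row [-0.2354  0.1998  0.0451] twist 0.1568 need rows 8
```

```bash
python3 -m crank '[[-0.235,0.2,0.03,0.157,0.5],[-0.235,0.2,0.03,0.157,0.5],[-0.235,0.2,0.03,0.157,0.5],[-0.235,0.2,0.03,0.157,0.5],[-0.235,0.2,0.03,0.157,0.5],[-0.235,0.2,0.03,0.157,0.5],[-0.235,0.2,0.03,0.157,0.5],[-0.235,0.2,0.03,0.157,0.5],[-0.235,0.2,0.03,0.157,0.5],[-0.235,0.2,0.03,0.157,0.5],[-0.235,0.2,0.03,0.157,0.5]]'; python3 go.py 0.4626 0.2246 0.264 150.5; python3 - <<'E'
from meas import *
s2=snapshot("scene"); crop(s2,310,100,430,220,6,"wh2.png")
E
```

```text
t: 32.13
tool_pos: [0.4619, 0.2246, 0.3424]
eef_rot: [-0.8, -3.038, 0.0]
contact_force: [0.7, -0.8, -0.8]
width: 0.499
now [0.4619 0.2246 0.3424] phi 150.5 tilt [-0. -0. -1.] q6 48.0 w 0.499 F [ 0.7 -0.8 -0.8] t 32.13
row [-0.0013  0.0007  0.1568] twist -0.0001 need rows 2
```

View pics/wh2.png

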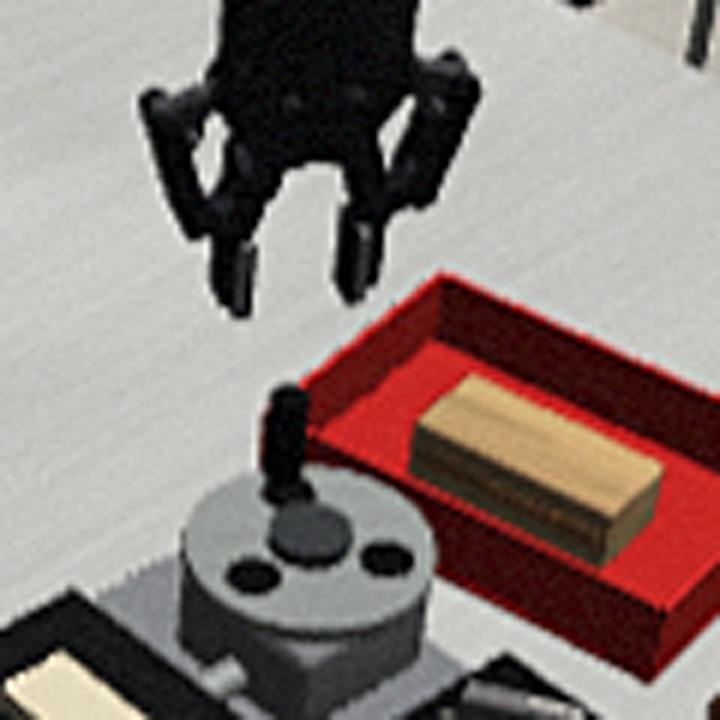

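```bash
python3 -m crank '[[-0.001,0.001,0.06,0,0.5],[-0.001,0.001,0.11,0,0.5],[-0.001,0.001,0.156,0,0.5],[-0.001,0.001,0.156,0,0.5],[-0.001,0.001,0.156,0,0.5],[-0.001,0.001,0.156,0,0],[-0.001,0.001,0.156,0,0],[-0.001,0.001,0.156,0,0],[-0.001,0.001,0.156,0,0],[-0.001,0.001,0.156,0,0],[-0.001,0.001,0.156,0,0]]' 40; python3 go.py 0.4626 0.2246 0.264 150.5; python3 - <<'E'
from meas import *
s2=snapshot("scene"); crop(s2,310,100,430,220,6,"wh3.png")
E
```

```text
t: 33.1
tool_pos: [0.4633, 0.225, 0.2665]
eef_rot: [0.802, 3.034, 0.004]
contact_force: [-0.0, 0.7, 5.7]
width: 0.195
now [0.4633 0.225  0.2665] phi 150.4 tilt [ 0.004  0.002 -1.   ] q6 48.0 w 0.195 F [-0.   0.7  5.7] t 33.1
row [ 0.0009 -0.0014  0.0051] twist -0.0003 need rows 1
```

View pics/wh3.png

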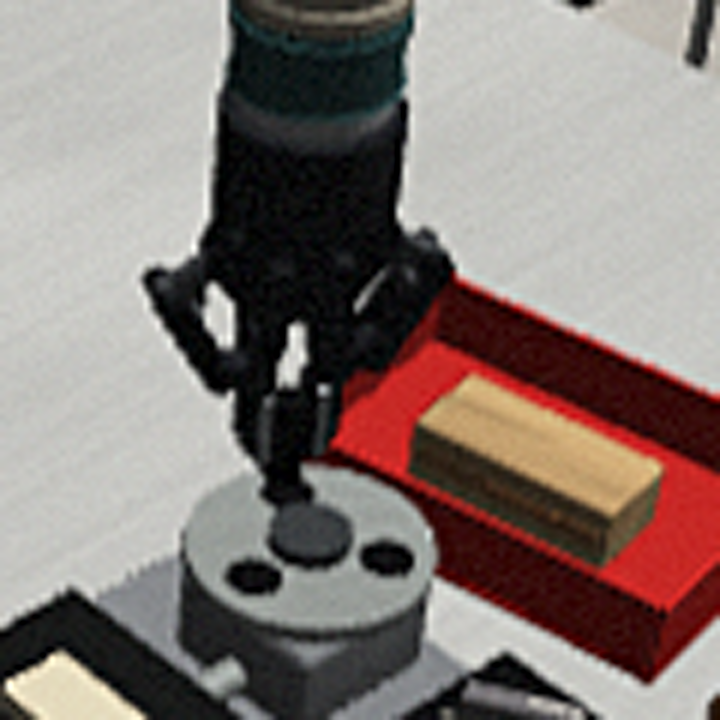

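The handle is held. First, 90° clockwise.

```bash
python3 -m crank '[[-0.003,0.023,0,0,0],[-0.012,0.045,0,0,0],[-0.026,0.064,0,0,0],[-0.045,0.078,0,0,0],[-0.067,0.087,0,0,0],[-0.09,0.09,0,0,0],[-0.09,0.09,0,0,0],[-0.09,0.09,0,0,0]]'; python3 go.py 0.5240 0.2416 0.2665 150.5; python3 - <<'E'
from meas import *
s2=snapshot("scene"); crop(s2,230,100,440,290,3.5,"wh4.png")
E
```

```text
t: 33.82
tool_pos: [0.5251, 0.2409, 0.2666]
eef_rot: [0.803, 3.033, -0.001]
contact_force: [1.0, -2.4, 5.8]
width: 0.194
now [0.5251 0.2409 0.2666] phi 150.3 tilt [ 0.004 -0.002 -1.   ] q6 48.0 w 0.194 F [ 1.  -2.4  5.8] t 33.82
row [0.0026 0.0001 0.0001] twist -0.0005 need rows 1
```

View pics/wh4.png

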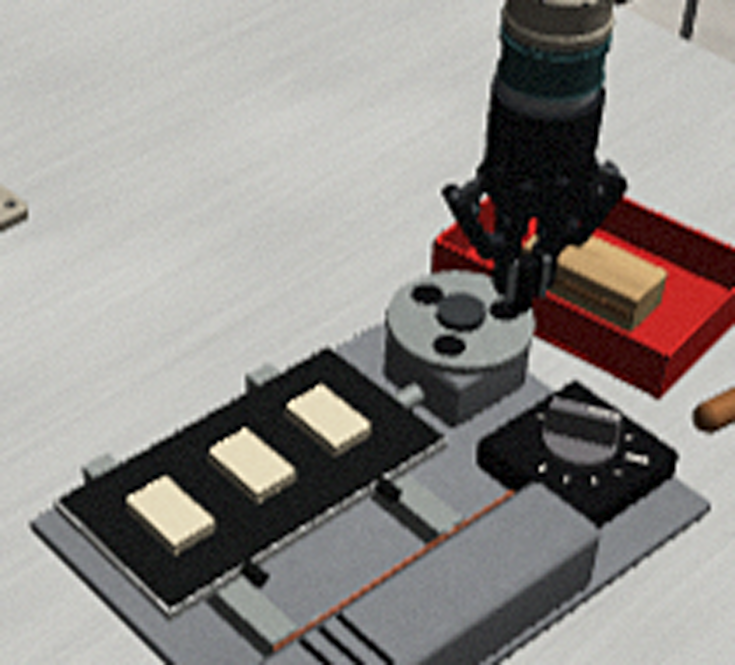

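```bash
python3 -m crank '[[-0.023,-0.003,0,0,0],[-0.045,-0.012,0,0,0],[-0.064,-0.026,0,0,0],[-0.078,-0.045,0,0,0],[-0.087,-0.067,0,0,0],[-0.09,-0.09,0,0,0],[-0.087,-0.113,0,0,0],[-0.078,-0.135,0,0,0],[-0.064,-0.154,0,0,0],[-0.045,-0.168,0,0,0],[-0.023,-0.177,0,0,0],[0,-0.18,0,0,0]]'; python3 -m crank '[[0.023,0.003,0,0,0],[0.045,0.012,0,0,0],[0.064,0.026,0,0,0],[0.078,0.045,0,0,0],[0.087,0.067,0,0,0],[0.09,0.09,0,0,0],[0.087,0.113,0,0,0],[0.078,0.135,0,0,0],[0.064,0.154,0,0,0],[0.045,0.168,0,0,0],[0.023,0.177,0,0,0],[0,0.18,0,0,0]]'; python3 -m crank '[[0,0,0,0,0],[0,0,0,0,0]]'; python3 go.py 0.5240 0.2416 0.2665 150.5; python3 - <<'E'
from meas import *
s2=snapshot("scene"); crop(s2,230,100,440,290,3.5,"wh5.png")
E
```

```text
t: 34.87
tool_pos: [0.4803, 0.1625, 0.2665]
eef_rot: [0.803, 3.03, -0.0]
contact_force: [5.7, 0.4, 6.0]
width: 0.196
t: 35.87
tool_pos: [0.5231, 0.242, 0.2664]
eef_rot: [-0.8, -3.037, -0.001]
contact_force: [-4.4, 1.3, 12.9]
width: 0.202
t: 36.03
tool_pos: [0.5246, 0.2411, 0.2665]
eef_rot: [0.803, 3.033, -0.0]
contact_force: [1.6, -0.3, 8.7]
width: 0.197
now [0.5246 0.2411 0.2665] phi 150.4 tilt [ 0.004 -0.001 -1.   ] q6 48.0 w 0.197 F [ 1.6 -0.3  8.7] t 36.03
row [ 0.0016  0.0003 -0.    ] twist -0.0004 need rows 1
```

View pics/wh5.png

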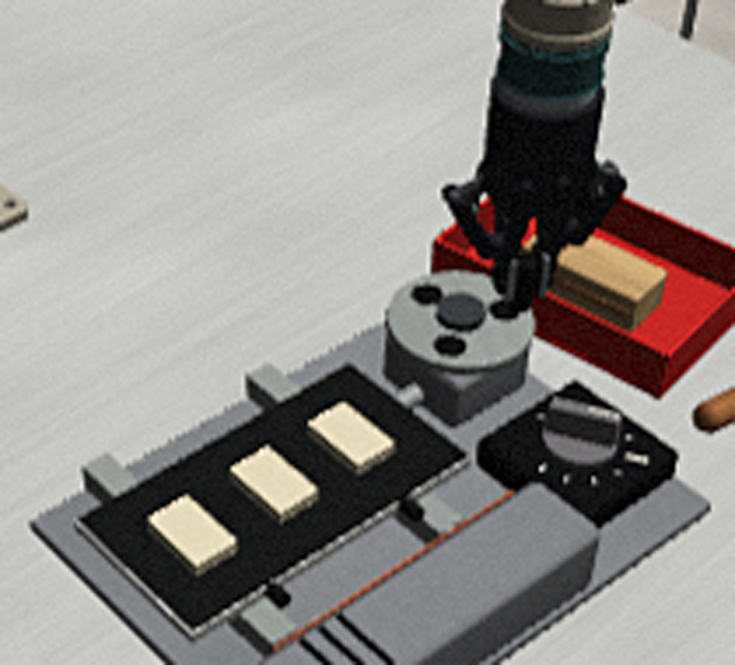

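```bash
python3 -m crank '[[-0.023,-0.003,0,0,0],[-0.045,-0.012,0,0,0],[-0.064,-0.026,0,0,0],[-0.078,-0.045,0,0,0],[-0.087,-0.067,0,0,0],[-0.09,-0.09,0,0,0],[-0.087,-0.113,0,0,0],[-0.078,-0.135,0,0,0],[-0.064,-0.154,0,0,0],[-0.045,-0.168,0,0,0],[-0.023,-0.177,0,0,0],[0,-0.18,0,0,0]]'; python3 -m crank '[[0.023,0.003,0,0,0],[0.045,0.012,0,0,0],[0.064,0.026,0,0,0],[0.078,0.045,0,0,0],[0.087,0.067,0,0,0],[0.09,0.09,0,0,0],[0.087,0.113,0,0,0],[0.078,0.135,0,0,0],[0.064,0.154,0,0,0],[0.045,0.168,0,0,0],[0.023,0.177,0,0,0],[0,0.18,0,0,0]]'; python3 -m crank '[[0,0,0,0,0],[0,0,0,0,0]]'; python3 go.py 0.5240 0.2416 0.2665 150.5; python3 - <<'E'
from meas import *
s2=snapshot("scene"); crop(s2,230,100,440,290,3.5,"wh6.png")
E
```

```text
t: 37.08
tool_pos: [0.4802, 0.1626, 0.2665]
eef_rot: [0.803, 3.03, -0.0]
contact_force: [5.9, -0.4, 5.5]
width: 0.194
t: 38.08
tool_pos: [0.5231, 0.242, 0.2664]
eef_rot: [-0.8, -3.037, -0.001]
contact_force: [-3.8, 1.7, 13.9]
width: 0.196
t: 38.25
tool_pos: [0.5246, 0.2411, 0.2665]
eef_rot: [0.803, 3.033, -0.0]
contact_force: [1.3, -1.0, 9.1]
width: 0.196
now [0.5246 0.2411 0.2665] phi 150.4 tilt [ 0.004 -0.001 -1.   ] q6 48.0 w 0.196 F [ 1.3 -1.   9.1] t 38.25
row [ 0.0016  0.0003 -0.    ] twist -0.0004 need rows 1
```

View pics/wh6.png

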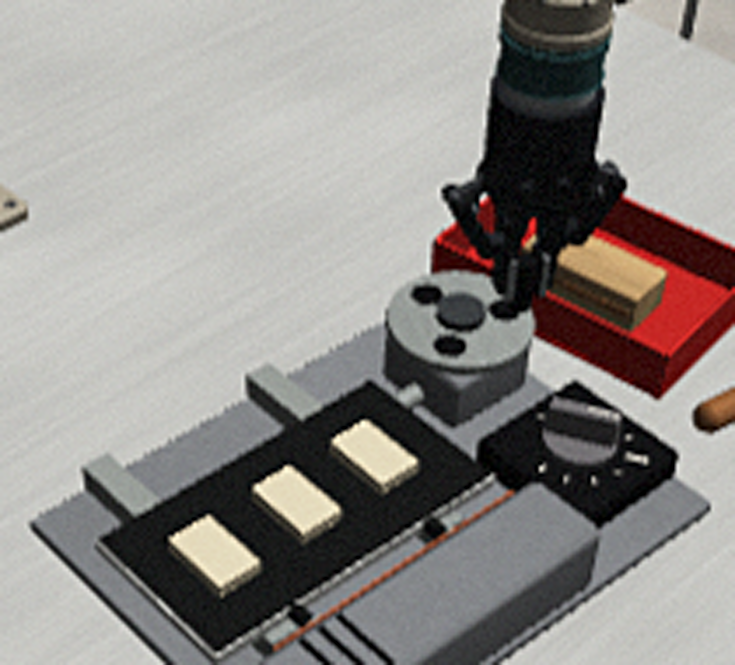

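```bash
python3 -m crank '[[-0.023,-0.003,0,0,0],[-0.045,-0.012,0,0,0],[-0.064,-0.026,0,0,0],[-0.078,-0.045,0,0,0],[-0.087,-0.067,0,0,0],[-0.09,-0.09,0,0,0],[-0.09,-0.09,0,0,0],[-0.09,-0.09,0,0,0],[-0.09,-0.09,0,0,0]]'; python3 - <<'E'
from meas import *
st=ctrl.sense(); p=st["tool_pos"]; d=p[:2]-[.5018,.2024]; print(p, np.hypot(*d), np.degrees(np.arctan2(d[1],d[0])), st["contact_force"], st["width"])
s2=snapshot("scene"); crop(s2,230,180,440,340,3.7,"wh7.png")
E
```

```text
t: 39.05
tool_pos: [0.5451, 0.1908, 0.2668]
eef_rot: [0.787, 3.036, 0.069]
contact_force: [14.6, 48.0, -13.6]
width: 0.193
[0.54512511 0.19076401 0.26683697] 0.044860468715236516 -15.033382944533825 [ 14.61228715  47.98544818 -13.56405813] 0.19263737172224255
```

View pics/wh7.png

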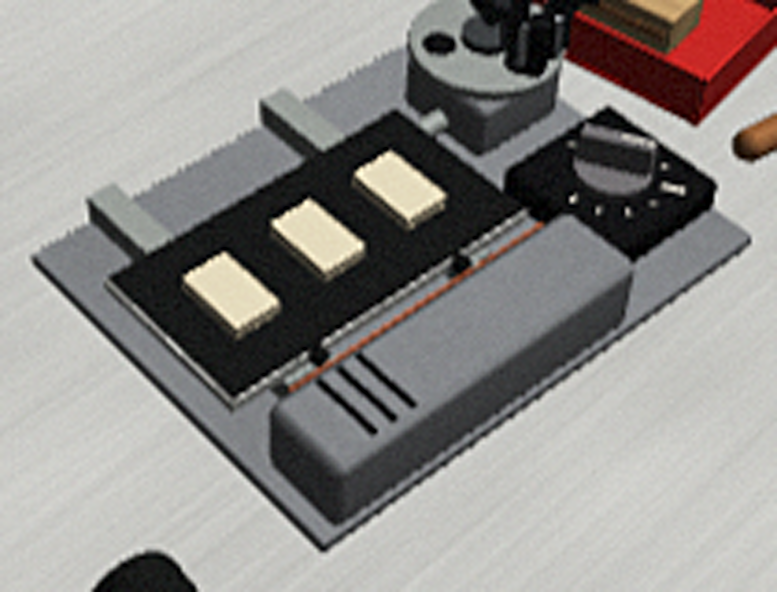

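Force shows resistance near −15° and the bumper looks near its stud. I'll ease the pressure, release, lift and look.

```bash
python3 -m crank '[[0.001,0.012,0,0,0],[0.002,0.02,0,0,0],[0.002,0.02,0,0,0]]'; python3 - <<'E'
from meas import *
st=ctrl.sense(); p=st["tool_pos"]; d=p[:2]-[.5018,.2024]; print(p, np.degrees(np.arctan2(d[1],d[0])), st["contact_force"], st["width"])
E
python3 -m crank '[[0,0,0,0,0.3],[0,0,0,0,0.5],[0,0,0,0,0.5],[0,0,0,0,0.5],[0,0,-0.06,0,0.5],[0,0,-0.12,0,0.5],[0,0,-0.2,0,0.5],[0,0,-0.2,0,0.5],[0,0,-0.2,0,0.5]]'; python3 go.py 0.30 0.27 0.38 150.4
```

```text
t: 39.35
tool_pos: [0.5466, 0.1952, 0.2668]
eef_rot: [0.793, 3.037, 0.032]
contact_force: [5.8, 23.6, 0.5]
width: 0.2
[0.54664619 0.19524968 0.2667812 ] -9.059049573680817 [ 5.82274569 23.63422077  0.51119239] 0.2001548246197301
t: 40.1
tool_pos: [0.5451, 0.1888, 0.3671]
eef_rot: [0.803, 3.033, 0.002]
contact_force: [-1.2, -0.1, 0.2]
width: 0.501
now [0.5451 0.1888 0.3671] phi 150.3 tilt [ 0.005  0.    -1.   ] q6 42.0 w 0.501 F [-1.2 -0.1  0.2] t 40.1
row [ 0.5063 -0.1013 -0.0279] twist -0.0002 need rows 7
```

```bash
python3 -m crank '[[0.5,0.1,-0.02,0,0.5],[0.5,0.1,-0.02,0,0.5],[0.5,0.1,-0.02,0,0.5],[0.5,0.1,-0.02,0,0.5],[0.5,0.1,-0.02,0,0.5],[0.5,0.1,-0.02,0,0.5],[0.5,0.1,-0.02,0,0.5],[0.5,0.1,-0.02,0,0.5],[0.5,0.1,-0.02,0,0.5]]'; python3 - <<'E'
from meas import *
s=snapshot("top"); crop(s,200,190,345,310,5,"jig8.png")
s2=snapshot("scene"); crop(s2,230,160,440,340,3.7,"wh8.png")
E
```

```text
t: 40.85
tool_pos: [0.3513, 0.3556, 0.3731]
eef_rot: [-0.801, -3.037, 0.004]
contact_force: [0.4, -1.1, -0.7]
width: 0.498
```

View pics/jig8.png

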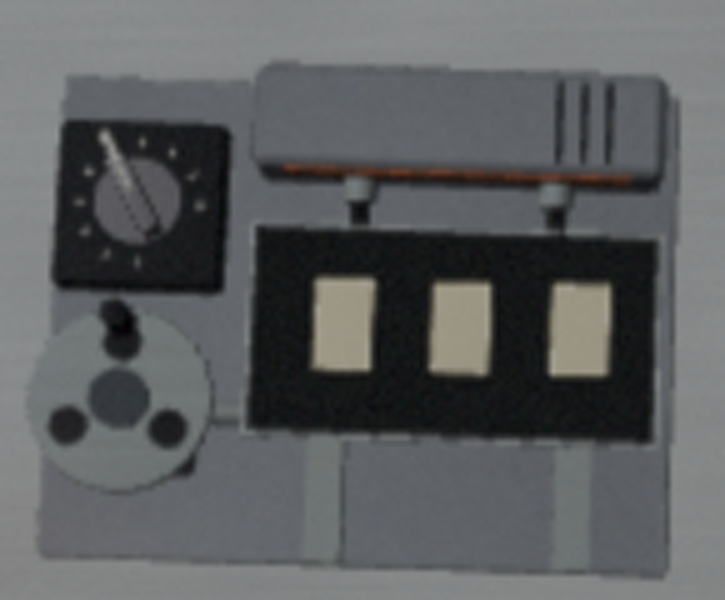

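View pics/wh8.png

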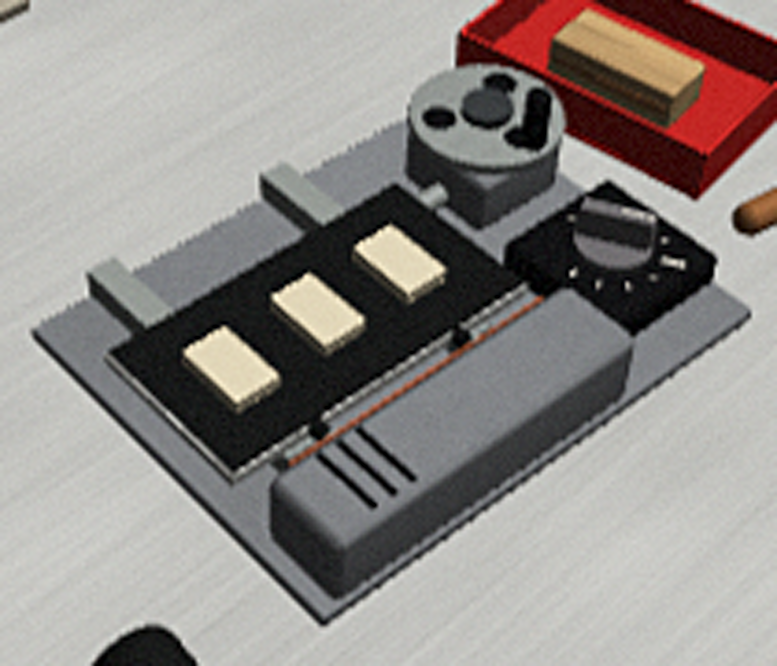

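```bash
python3 - <<'E'
from meas import *
u=np.array([np.cos(np.radians(-2.97)),np.sin(np.radians(-2.97))])
old={"top":[(.489,.074),(.4843,.0031),(.4828,-.0686)],"scene":[(.4901,.0725),(.4858,.0018),(.4833,-.0697)]}
for n in("top","scene"):
  s=snapshot(n); hsv=cv2.cvtColor(s["frame"],cv2.COLOR_RGB2HSV)
  H,S,V=[hsv[...,i].astype(int) for i in range(3)]
  m=masks(s)["cream"] if n=="top" else (S>30)&(S<90)&(V>160)&(H>15)&(H<35)
  L=sorted([r for r in rects(s,m,.058,80) if .38<r[2][0]<.62 and abs(r[2][1])<.15],key=lambda r:-r[2][1])
  for r,o in zip(L,old[n]): print(n,r[2],r[3],r[4],"travel",((r[2]-o)@u).round(4))
  if n=="top":
    crop(s,200,245,250,295,12,"wh9.png"); crop(s,255,215,335,245,9,"gap.png")
  else: crop(s,335,160,390,210,12,"wh9s.png")
E
```

```text
top [0.5466 0.0709] [51.7 33.2] -1.1 travel 0.0577
top [5.427e-01 1.000e-04] [51.6 33.1] -1.1 travel 0.0585
top [ 0.5406 -0.0713] [51.7 33.2] -1.2 travel 0.0579
scene [0.5478 0.0691] [55.7 33.7] -3.4 travel 0.0578
scene [ 0.5439 -0.0012] [55.8 33.7] -2.8 travel 0.0582
scene [ 0.5413 -0.0729] [55.8 34.1] -4.4 travel 0.0581
```

View pics/gap.png

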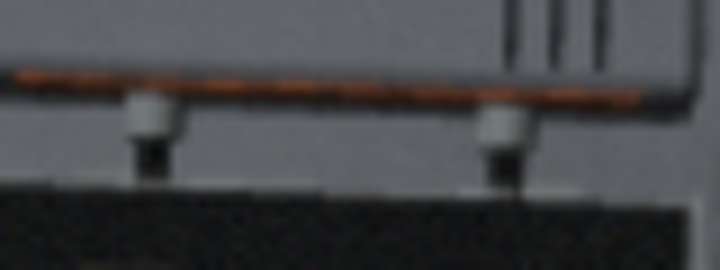

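View pics/wh9.png

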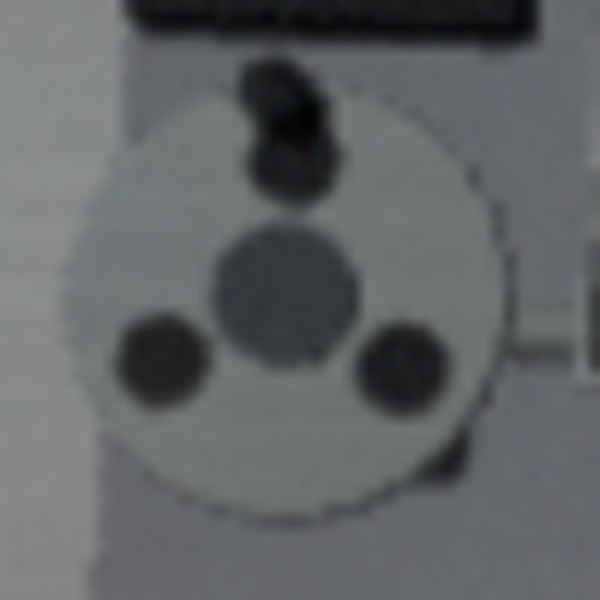

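View pics/wh9s.png

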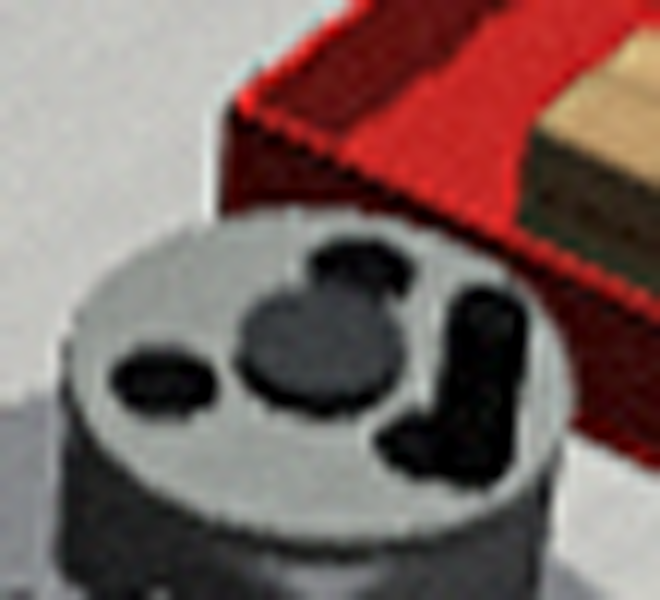

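```bash
python3 - <<'E'
from meas import *
s=snapshot("top")
P=lambda pts,z:p2w(s,(np.array(pts,float)+.5)/9-.5+[255,215],z)[:,:2]
u=np.array([np.cos(np.radians(-2.97)),np.sin(np.radians(-2.97))])
for z in(.072,.065,.06): print(z,(P([(150,70),(500,88)],z)-P([(150,186),(500,202)],.046))@u, (P([(150,100),(500,108)],z)-P([(150,186),(500,202)],.046))@u)
s2=snapshot("scene"); crop(s2,295,215,375,290,9,"gaps.png")
st=ctrl.sense();print(st["t"])
E
```

```text
0.072 [0.03473297 0.03406873] [0.02451829 0.02725861]
0.065 [0.03614799 0.0354748 ] [0.02589144 0.02863676]
0.06 [0.03715873 0.03647914] [0.02687227 0.02962115]
41.15
```

View pics/gaps.png

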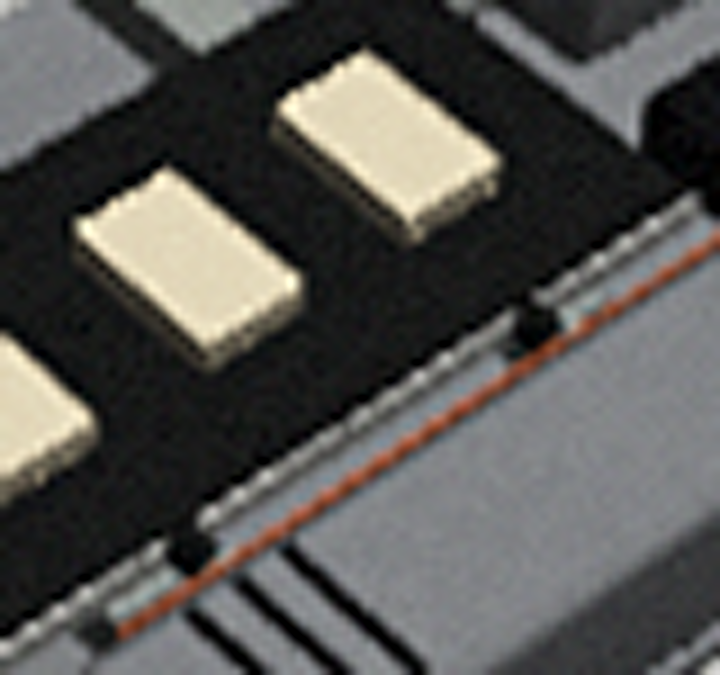

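Travel measured by both cameras is 58.1 mm from the start position, and the bumpers look in contact. That is 2 mm short of the nominal 60. I can't tell whether the carriage started about 2 mm forward, so I'll re-grip with the jaws tangential and push again to confirm the hard stop.

```bash
python3 - <<'E'
from meas import *
s=snapshot("top");s2=snapshot("scene")
P=lambda pts,z:p2w(s,(np.array(pts,float)+.5)/12-.5+[200,245],z)[:,:2]
Q=lambda pts,z:p2w(s2,(np.array(pts,float)+.5)/12-.5+[335,160],z)[:,:2]
h=np.array([.5018,.2024])
for a in (P([(277,90)],.124),Q([(488,305)],.124),P([(292,160)],.078)): print(a,np.degrees(np.arctan2(*(a-h)[0][::-1])),np.hypot(*(a-h)[0]))
E
python3 go.py 0.5466 0.2015 0.36 178
```

```text
[[0.54585966 0.19851267]] -5.042083149413538 0.04423081680731013
[[0.54671182 0.19813407]] -5.425942014026741 0.045113959599811716
[[0.53535378 0.20107628]] -2.259188359447645 0.0335798773567864
now [0.3526 0.3557 0.3745] phi 150.3 tilt [-0. -0. -1.] q6 68.0 w 0.5 F [-0.4  0.1  0. ] t 41.25
row [-0.4898 -0.0756  0.029 ] twist -0.0769 need rows 6
```

```bash
python3 -m crank '[[-0.49,-0.074,0.02,-0.077,0.5],[-0.49,-0.074,0.02,-0.077,0.5],[-0.49,-0.074,0.02,-0.077,0.5],[-0.49,-0.074,0.02,-0.077,0.5],[-0.49,-0.074,0.02,-0.077,0.5],[-0.49,-0.074,0.02,-0.077,0.5],[-0.49,-0.074,0.02,-0.077,0.5],[-0.49,-0.074,0.02,-0.077,0.5],[-0.49,-0.074,0.02,-0.077,0.5],[-0.49,-0.074,0.02,-0.077,0.5]]'; python3 go.py 0.5466 0.1983 0.265 178
```

```text
t: 42.08
tool_pos: [0.5458, 0.2033, 0.3644]
eef_rot: [-0.051, -3.14, -0.0]
contact_force: [-0.9, 0.5, -0.0]
width: 0.499
now [0.5458 0.2033 0.3644] phi 178.1 tilt [-0.001  0.    -1.   ] q6 16.0 w 0.499 F [-0.9  0.5 -0. ] t 42.08
row [-0.0022 -0.0101  0.1987] twist 0.0004 need rows 3
```

```bash
python3 -m crank '[[-0.002,-0.01,0.05,0,0.5],[-0.002,-0.01,0.1,0,0.5],[-0.002,-0.01,0.15,0,0.5],[-0.002,-0.01,0.197,0,0.5],[-0.002,-0.01,0.197,0,0.5],[-0.002,-0.01,0.197,0,0],[-0.002,-0.01,0.197,0,0],[-0.002,-0.01,0.197,0,0],[-0.002,-0.01,0.197,0,0],[-0.002,-0.01,0.197,0,0],[-0.002,-0.01,0.197,0,0]]' 40; python3 go.py 0.5466 0.1983 0.265 178;  python3 -m crank '[[0,-0.003,0,0,0],[0,-0.006,0,0,0],[0,-0.006,0,0,0],[0,-0.006,0,0,0]]'; python3 -m crank '[[0,-0.003,0,0,0],[0,-0.006,0,0,0],[0,-0.006,0,0,0],[0,-0.006,0,0,0]]'
```

```text
t: 43.0
tool_pos: [0.5476, 0.1989, 0.2677]
eef_rot: [0.05, 3.14, 0.005]
contact_force: [-3.5, 4.9, 2.9]
width: 0.193
now [0.5476 0.1989 0.2677] phi 178.2 tilt [ 0.001  0.003 -1.   ] q6 15.0 w 0.193 F [-3.5  4.9  2.9] t 43.0
row [ 0.002  -0.0012  0.0054] twist 0.0004 need rows 1
t: 43.33
tool_pos: [0.5476, 0.1975, 0.2677]
eef_rot: [0.048, 3.14, 0.016]
contact_force: [-3.1, 13.3, 0.5]
width: 0.196
t: 43.67
tool_pos: [0.5476, 0.1962, 0.2677]
eef_rot: [0.046, 3.14, 0.026]
contact_force: [-2.1, 19.5, -0.7]
width: 0.193
```

The handle doesn't move under about 20 N (0.9 N m, well above the 0.15 N m resistance), so this is the hard stop. Easing off, releasing and retreating.

```bash
python3 -m crank '[[0,0.006,0,0,0],[0,0.01,0,0,0],[0,0.01,0,0,0],[0,0.01,0,0,0.3],[0,0.01,0,0,0.5],[0,0.01,0,0,0.5],[0,0.01,0,0,0.5],[0,0.01,-0.06,0,0.5],[0,0.01,-0.12,0,0.5],[0,0.01,-0.2,0,0.5],[0,0.01,-0.2,0,0.5],[0,0.01,-0.2,0,0.5]]'; python3 -m crank '[[0.5,0.2,-0.05,0,0.5],[0.5,0.2,-0.05,0,0.5],[0.5,0.2,-0.05,0,0.5],[0.5,0.2,-0.05,0,0.5],[0.5,0.2,-0.05,0,0.5],[0.5,0.2,-0.05,0,0.5],[0.5,0.2,-0.05,0,0.5],[0.5,0.2,-0.05,0,0.5],[0.5,0.2,-0.05,0,0.5],[0.5,0.2,-0.05,0,0.5]]'; python3 - <<'E'
from meas import *
u=np.array([np.cos(np.radians(-2.97)),np.sin(np.radians(-2.97))])
old={"top":[(.489,.074),(.4843,.0031),(.4828,-.0686)],"scene":[(.4901,.0725),(.4858,.0018),(.4833,-.0697)]}
for n in("top","scene"):
  s=snapshot(n); hsv=cv2.cvtColor(s["frame"],cv2.COLOR_RGB2HSV); cv2.imwrite(f"pics/{n}F.png",s["frame"][:,:,::-1])
  H,S,V=[hsv[...,i].astype(int) for i in range(3)]
  m=masks(s)["cream"] if n=="top" else (S>30)&(S<90)&(V>160)&(H>15)&(H<35)
  L=sorted([r for r in rects(s,m,.058,80) if .38<r[2][0]<.62 and abs(r[2][1])<.15],key=lambda r:-r[2][1])
  for r,o in zip(L,old[n]): print(n,r[2],r[3],"travel",((r[2]-o)@u).round(4))
  if n=="top": crop(s,200,190,345,310,5,"jigF.png")
print(ctrl.sense()["tool_pos"],ctrl.sense()["t"])
E
```

```text
t: 44.67
tool_pos: [0.5489, 0.1969, 0.3697]
eef_rot: [0.053, 3.134, 0.002]
contact_force: [1.1, 0.1, -0.9]
width: 0.499
t: 45.5
tool_pos: [0.301, 0.3049, 0.3903]
eef_rot: [-0.052, -3.141, 0.002]
contact_force: [-0.2, 0.5, 0.4]
width: 0.5
top [0.5466 0.0709] [51.7 33.2] travel 0.0577
top [5.427e-01 1.000e-04] [51.6 33.1] travel 0.0585
top [ 0.5405 -0.0714] [51.7 33.2] travel 0.0578
scene [0.5477 0.0691] [55.7 33.6] travel 0.0577
scene [ 0.544  -0.0012] [55.8 33.7] travel 0.0583
scene [ 0.5413 -0.0729] [55.8 34.1] travel 0.0581
[0.30168512 0.3047992  0.39049354] 45.6
```

View pics/jigF.png

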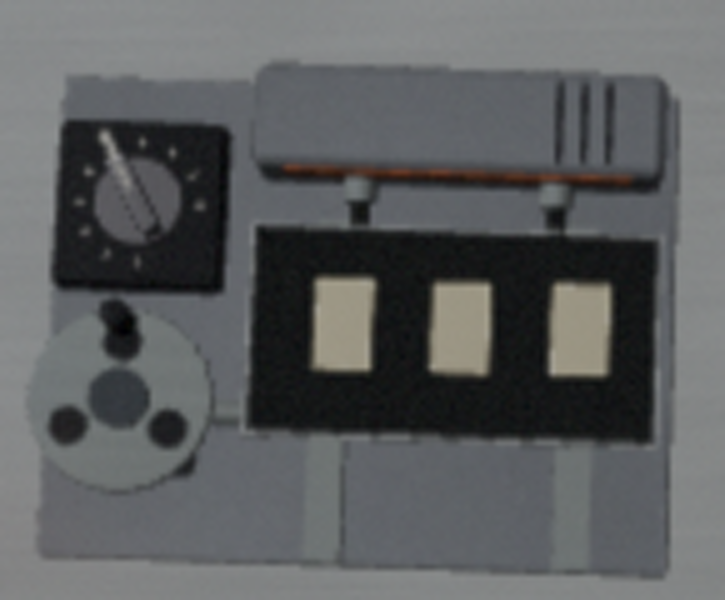

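View pics/sceneF.png

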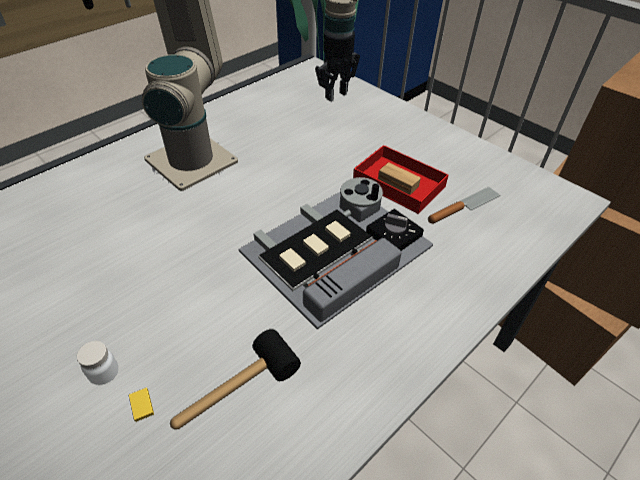

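View pics/topF.png

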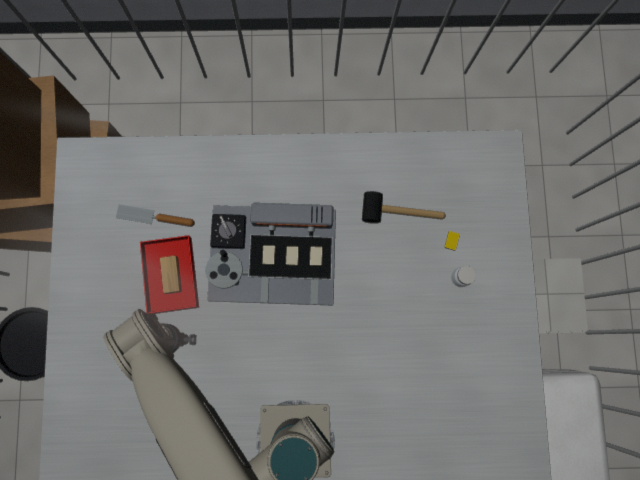

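Final views show the three tiles flat on the bed at top (268,255), (292,256) and (316,256), and the block in the tray at (170,274). The pointer is on the long mark, the bumpers are on the studs, and the mallet, trowel and jar are at their starting pixels. Handing in.

```bash
python3 -c "
from plant import ctrl,job
print(job.finish_job(), ctrl.sense()['t'])"
```

```text
the job is handed in; nothing more can be done
the job is handed in; nothing more can be done
```

I put the tapping block in the red tray and laid the three cream tiles that were present flat and apart on the bed. I then set the dial and wound the handwheel clockwise until it stopped. The job was handed in after about 46 s of robot time.

**Last checks that passed:**
- **Tiles and block:** both cameras show all three tiles well inside the bed. The block is lying in the tray.
- **Dial:** the bar measured about 27.3° against 27.0° for the long mark.
- **Bystanders:** the mallet, trowel, jar and yellow look-alike are where they started in the images.

**Check that disagreed:** the carriage moved only 58.1 mm (camera measurement), or about 58.4 mm going by the handle angle, instead of the nominal 60 mm. The bumpers look in contact with the studs. The handle did not give under about 48 N, nor when I re-gripped it and pushed again at about 20 N, roughly six times its normal resistance. I took this as the hard stop, with the carriage starting about 2 mm forward, but I did not confirm that start position separately. The camera measurement of the gap between bed and housing was too coarse to settle it.

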